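# Demould a cast stopper and close the flask with it

## Robot

A 7-joint arm with a two-finger parallel gripper is mounted at the origin on the work surface. World frame = base frame: x ahead of the robot, y to its left, z up, the work surface at z = 0. Lengths are in m, angles in rad, forces in N, time in s.
With the tool pointing down it reaches from about 0.35 to 0.9 m from the base axis. Payload 19.9 kg.
Tool frame: the origin (TCP) lies between the finger pads; the fingertips stand 17 mm ahead of it and the grasp point (between the pads) lies 2 mm behind it (env.tcp_to_tips is the distance from the TCP to the fingertips, in m); z points along the fingers, y is the direction in which the jaws open and shut (so a half turn about z gives the same grasp; the last joint's range is limited). The gripper opens to 94 mm and grips with 3 to 60 N. Pads are 16 mm wide; open, the fingers measure 119 mm over their backs; the gripper's body (75 mm by 177 mm) begins 78 mm behind the grasp point.
Start: joints at [1.278, 0.417, -0.01, 1.614, 0.005, 1.111, -0.053], TCP at [0.155, -0.605, 0.222] pointing down, gripper open.
Joint ranges: [-2.81, 2.81], [-0.39, 2.02], [-1.27, 1.25], [0.06, 2.57], [-1.19, 4.33], [0.19, 2], [-2.82, 2.82]. Speed limits (rad/s): [1.89, 1.89, 2.39, 2.39, 3.01, 3.01, 3.01].

## Interface

Orientations are given as a unit quaternion [w, x, y, z].
In Python, from workcell import status, imaging, job_done, env gives the robot as it stands.
- The arm moves only by the shell command python3 -m crank 'ROWS' [FORCE]. ROWS is JSON, a list of rows, each a list of 3 entries, a list of its own where there are three numbers: the turn, a rotation vector about the tool's x, y, z in units of 45 degrees (1.0 is 45 degrees), then the shift along the tool's x, y, z in units of 100 mm (1.0 is 100 mm), then the opening, from 0 (shut) to 1 (fully open). In form: [[[rx, ry, rz], [x, y, z], fingers], ...]. A call has exactly 5 rows; each row is the pose to reach, as a shift and turn from the pose commanded when the call began, along the tool's axes at that moment; what a row does not reach only later rows make up. A row lasts 1/10 s, in which the tool goes at most 50 mm and 8.59 degrees, less where a joint would pass 70% of its speed; a pose out of reach is approached as far as the arm can. A call with a number of a shift or a turn outside -1 to 1 is refused whole. A call with a gripper value outside its range is refused whole. The fingers move at their own pace and stop on an object; FORCE is the grip in N (left out, the last holds). Time passes only in rows, so rows that repeat a pose let the fingers close, or fill a call up. It gives the time, the measured TCP pose, the force and the opening at its end, in the units of the state.
- status.state(): the state, without advancing time (a new reading comes with each control period).
- imaging.camera(name): name is "side" or "top"; returns a dict with "pixels" (384x512x3 uint8, red, green, blue), "K" (3x3 intrinsics, pixels), "pose" (4x4, takes a point from camera to world coordinates). Camera axes: x right, y down, z forward; pixel columns grow to the right and rows downward; lengths in m; the calibration is good to about 2 mm. A picture is of the moment at which its call begins. There is no depth.
- job_done(): hands the job in, once; it reports no verdict.
The state is a dict: "t": time; "qpos": joint angles; "dq": joint speeds; "effort": joint torques, N m; "tcp_pos": TCP position; "tcp_rot": TCP orientation; "contact_force": force on the tool from outside, world axes, zero at the start; "torque": the same for the moment, N m; "opening": finger opening in m.
Only numpy, scipy, OpenCV 4.12 (cv2) and the standard library are available. Lean on these libraries where they do the work, as an engineer would, in place of code of your own. Each camera call takes 0.05 s, during which the arm holds its last target.

## Task

The blue stopper has just been cast: push the ejector lever of the open mould all the way down so that it tips the stopper's flat grip up out of the cavity, then take the stopper by that grip and lift it out. Stand it upright in the tapered neck of the clamped flask and, still holding it, press it gently home until its collar rests flat on the rim; then let go. Leave the other things on the bench where they are.

Things in the scene. Friction and masses are not known exactly. Their poses are not given: they have to be found in the camera images.
- mould: lower half of the open mould: fixed aluminium block 110 (x) x 80 (y) x 62 mm high, flat top; origin under its centre, x along the cavity. The stopper's foot lies at x = +43 mm; the grip lies in a slot 13.5 mm wide, 21 mm deep, at x = -45 to -4.5 mm. The -x end, roughly towards the robot, has the ejector lever between two cheeks 13 mm long, up to 46 mm high.
- ejector_plate (a point): top centre of the red thumb plate (24 x 26 x 6 mm) on the lever's outer end. It swings down in an arc of 82 mm radius about the pivot, at x = -61, y = 0, z = 34 mm in the mould's frame: at rest 76 mm above the bench and 71 mm out (-x) from the pivot; fully down 29 mm above the bench and 82 mm out.
- ejector (a joint): ejector lever angle, rad: 0 = up (starts at 0 to 0.04), 0.594 = fully down on its stop. Stiff: about 4 N on the plate moves it; it stays where it is left. Its inner finger lifts the grip: fully down, the stopper lies pitched 0.28 rad, grip end up, its foot still in the cavity and the grip's lower edge still in the slot.
- stopper_center (a point): centre of the blue stopper (50 to 100 g, 85 mm long), half-way along its axis. Axes: z from foot to grip, y through the thickness of the flat grip. From the foot: plug 40 mm long tapering from 28 to 36 mm diameter; collar 44 mm diameter, 5 mm thick; then the flat grip. At the start it lies level, half sunk in the mould, its z along the mould's -x, its x up.
- stopper_grip (a point): centre of the stopper's flat grip, on its axis 65 mm from the foot (22.5 mm beyond stopper_center), same axes. The grip is a flat plate 12 mm thick (y), 40 mm wide (x) and 40 mm long (z, 45 to 85 mm from the foot), its outer corners cut by 6 mm.
- flask_mouth (a point): centre of the rim of the clamped flask's neck, 138 mm above the bench; z up, x towards the stand's rod. The neck is a white frosted tapered socket, inner diameter 36.8 mm at the rim, narrowing 1 in 5 over 41 mm, outer 46 mm. Seated, the stopper's collar lies on the rim, stopper_center 2.5 mm above this point.
- flask_stand: fixed retort stand with the flask; origin on the bench below the flask's mouth. Base plate from x = -60 to +135 mm, 110 mm wide, 8 mm thick; upright rod, 12 mm thick and 308 mm high, at x = +112 mm; a boss and a clamp arm run from it to the neck, up to 120 mm high.
- upper_half: upper half of the mould, loose, lying cavity up, 110 x 80 x 44 mm with two 12 mm dowel pins; bystander, origin under its centre.
- hex_key: T-handled hex key lying on the bench, 140 mm long, 17 mm high; bystander.
- screw_tray: steel tray with the mould's screws, 90 x 70 x 22 mm; bystander, origin under its centre.
- wax_jar: jar, 68 mm diameter, 55 mm high; bystander, origin under its centre.
- beaker: empty glass beaker, 70 mm diameter, 90 mm high; bystander, origin under its centre.
- spatula: narrow steel laboratory spatula lying on the bench, 190 mm long, 4 mm thick; bystander.
Mind the look-alikes: they are no part of the job. What is meant by the part that bears stopper_center is not turquoise, and is the smaller of those in its own colour.

How it is judged:
By the outcome, as a careful person would: the job done as asked, in the order asked, and still so for the second after the job is handed in, with the robot touching nothing.
It also fails if it takes over 61 s, if anything falls off the work surface, if the arm or the gripper's body presses on something with over 40 N, if the wrist force passes 120 N, or if a joint passes its speed limit or range.

## Working session

There is one attempt and no reset: what is moved stays moved. The work goes in short steps, Python scripts to look and compute and a shell command to move; the robot and the scene stay as the last step left them, time stands still between calls to the robot, and variables do not carry over. Pictures are saved under pics/ and viewed, and the job is handed in when it is done.

```bash
ls; mkdir -p pics; python3 - <<'E'
from workcell import status, imaging, env
import cv2
s=status.state(); print(s)
for n in("side","top"):
    c=imaging.camera(n); cv2.imwrite(f"pics/{n}0.png",cv2.resize(c["pixels"][:,:,::-1],(800,600),interpolation=cv2.INTER_CUBIC))
    cv2.imwrite(f"pics/{n}0raw.png",c["pixels"][:,:,::-1])
    print(n,c["K"],c["pose"])
E
```

```text
pics
{'t': 0.0, 'qpos': array([ 1.27850728,  0.41794677, -0.01032453,  1.6141496 ,  0.0046898 ,
        1.11070032, -0.0530041 ]), 'dq': array([ 0.00090712,  0.00107452, -0.00235286,  0.00045546, -0.00097068,
        0.00029757,  0.00072746]), 'effort': array([ 2.24835044e-04, -8.51248527e+01,  6.38920795e-01, -4.25994515e+01,
       -4.87807661e-02,  1.86720828e-02,  5.18010825e-05]), 'tcp_pos': array([ 0.15502426, -0.60511227,  0.22185248]), 'tcp_rot': array([-5.79779005e-04,  9.92147030e-01,  1.25075667e-01, -1.09189888e-04]), 'contact_force': array([ 0.58994547, -0.27711595,  0.03564615]), 'torque': array([ 0.02282822,  0.02404721, -0.00365549]), 'opening': 0.09381223077314062}
side [[462.70583563   0.         253.79111371]
 [  0.         462.70583563 191.12268068]
 [  0.           0.           1.        ]] [[ 0.99536363 -0.03460417  0.08974298  0.46950051]
 [-0.09340722 -0.57032171  0.81609328 -1.21498275]
 [ 0.02294214 -0.82069221 -0.57090976  0.96083918]
 [ 0.          0.          0.          1.        ]]
top [[432.57938803   0.         254.99780083]
 [  0.         432.57938803 187.96464213]
 [  0.           0.           1.        ]] [[ 0.00556435 -0.99659713  0.08223868  0.48138719]
 [-0.99997953 -0.0052858   0.00360446 -0.00614909]
 [-0.00315749 -0.08225705 -0.99660614  1.25225752]
 [ 0.          0.          0.          1.        ]]
```

View pics/side0.png

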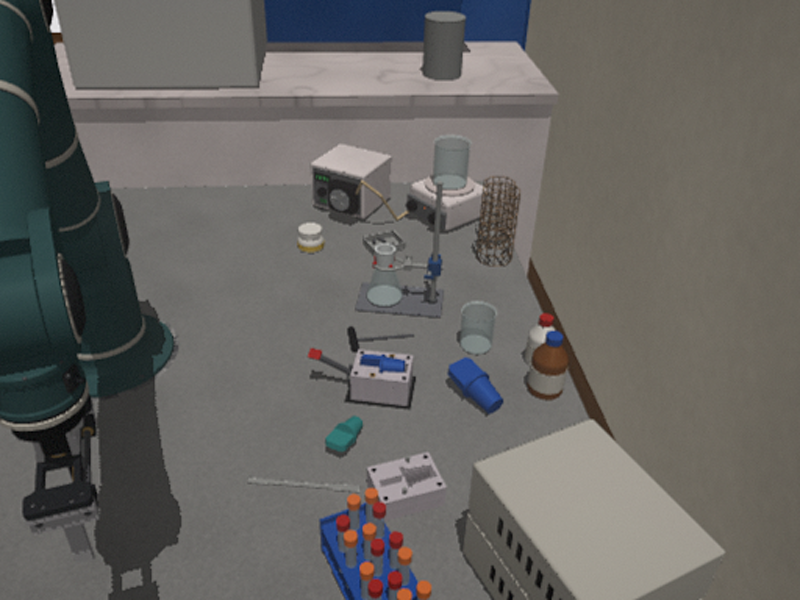

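View pics/top0.png

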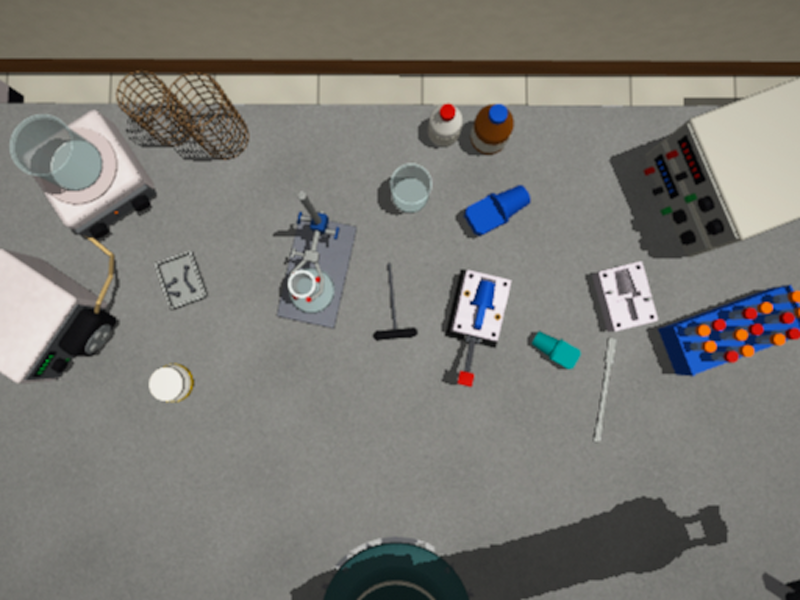

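The mould, with the blue stopper in it, is at about (480,305) in the 800x600 top view. The red plate is at (466,379), and the flask mouth at (302,284). I'll enlarge crops next.

```bash
cat > h.py <<'E'
import cv2,numpy as np
from workcell import status, imaging
def crop(n,name,c0,r0,w,h,k,src=None):
    c=imaging.camera(n); im=c["pixels"][:,:,::-1] if src is None else cv2.imread(src)
    p=cv2.resize(im[r0:r0+h,c0:c0+w],None,fx=k,fy=k,interpolation=cv2.INTER_CUBIC)
    for i in range(0,w,10): cv2.putText(p,str(c0+i),(i*k,8),0,.3,(0,255,255),1); p[:12 if i%10 else 4,i*k]=(0,255,255)
    for i in range(0,h,10): cv2.putText(p,str(r0+i),(0,i*k+4),0,.3,(0,255,255),1)
    cv2.imwrite("pics/"+name+".png",p)
CAL={}
def ray(n,u,v):
    if n not in CAL: CAL[n]=CALD[n]
    K,P=CAL[n]; d=P[:3,:3]@np.linalg.inv(K)@[u,v,1]; return P[:3,3],d
def atz(n,u,v,z):
    o,d=ray(n,u,v); return o+d*(z-o[2])/d[2]
def tri(a,b):
    (o1,d1),(o2,d2)=ray("top",*a),ray("side",*b)
    s=np.linalg.lstsq(np.c_[d1,-d2],o2-o1,rcond=None)[0]
    p,q=o1+s[0]*d1,o2+s[1]*d2; return (p+q)/2,np.linalg.norm(p-q)
def proj(n,X):
    K,P=CALD[n]; x=P[:3,:3].T@(np.asarray(X)-P[:3,3]); x=K@x; return x[:2]/x[2]
try: CALD=dict(np.load("cal.npy",allow_pickle=True).item())
except Exception:
    CALD={n:(lambda c:(c["K"],c["pose"]))(imaging.camera(n)) for n in("top","side")}; np.save("cal.npy",CALD)
E
python3 - <<'E'
from h import *
crop("top","tm",275,160,65,95,6,"pics/top0raw.png")
crop("top","tf",165,115,70,105,6,"pics/top0raw.png")
crop("side","sm",190,210,90,60,8,"pics/side0raw.png")
crop("side","sf",215,110,80,100,6,"pics/side0raw.png")
E
```

```text
(no output)
```

View pics/tm.png

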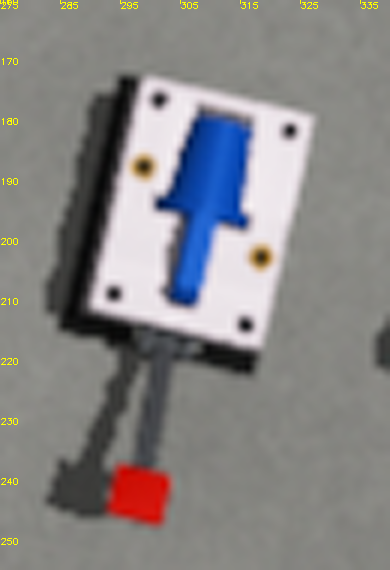

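View pics/tf.png

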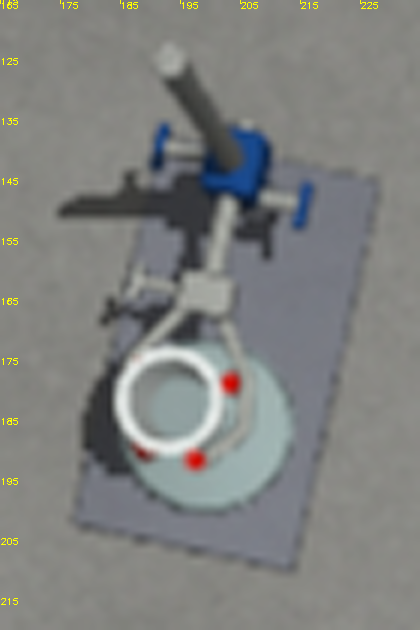

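View pics/sm.png

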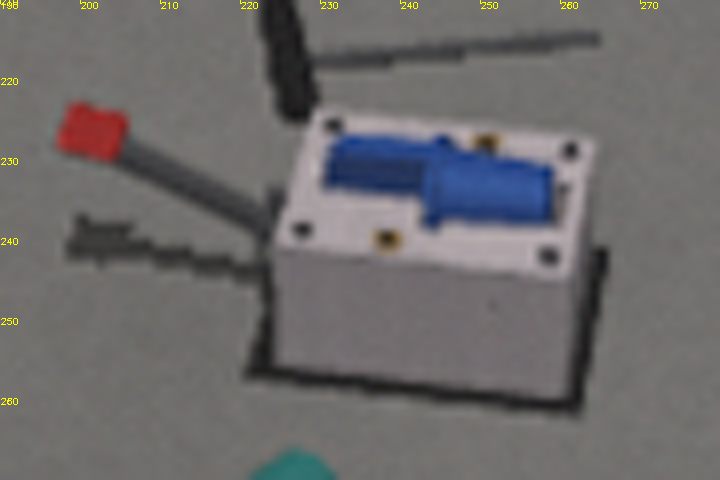

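View pics/sf.png

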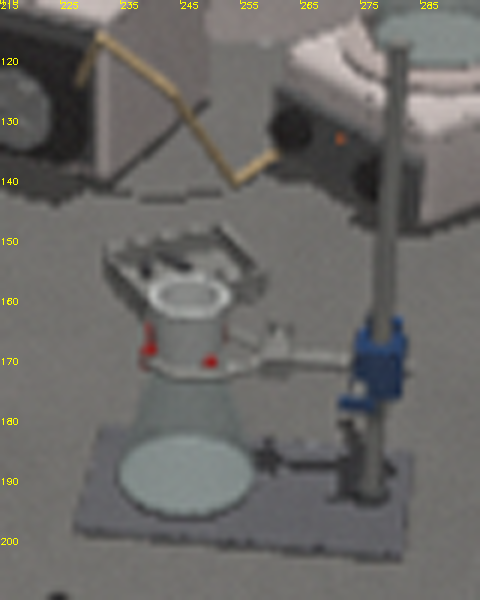

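```bash
python3 - <<'E'
from h import *
o=-0.42
T=[atz("top",275+x/6+o,160+y/6+o,.062) for x,y in[(145,76),(314,117),(261,350),(88,308)]]
S=[atz("side",190+x/8+o,210+y/8+o,.062) for x,y in[(313,106),(595,140),(575,277),(272,247)]]
for n,A in(("top",T),("side",S)):
    print(n,np.round(A,4).tolist(),np.mean(A,0))
T=np.array(T);S=np.array(S)
ax=(T[0]+T[1]-T[2]-T[3])/2; print(np.linalg.norm(ax),np.arctan2(ax[1],ax[0]))
ax=(S[1]+S[2]-S[0]-S[3])/2; print(np.linalg.norm(ax),np.arctan2(ax[1],ax[0]))
print(T[0]-T[1],S[0]-S[3])
print("plate",atz("top",275+139/6+o,160+494/6+o,.076),atz("side",190+92/8+o,210+125/8+o,.076))
print("mouth",atz("top",165+169/6+o,115+400/6+o,.138),atz("side",215+190/6+o,110+297/6+o,.138))
# base plate axis
B=[atz("top",165+x/6+o,115+y/6+o,.008) for x,y in[(148,150),(380,178),(297,572),(72,522)]];B=np.array(B)
ax=(B[0]+B[1]-B[2]-B[3])/2;print(B, np.linalg.norm(ax),np.arctan2(ax[1],ax[0]))
r=atz("top",165+168/6+o,115+60/6+o,.308);print("rodtop",r)
# grip ends of stopper in top: y centre
print("stop axis",atz("top",275+183/6+o,160+300/6+o,.062),atz("top",275+222/6+o,160+118/6+o,.062))
E
```

```text
top [[0.6239, -0.1227, 0.062], [0.6053, -0.2005, 0.062], [0.4981, -0.1754, 0.062], [0.5168, -0.0963, 0.062]] [ 0.56102531 -0.1487287   0.062     ]
side [[0.5173, -0.0963, 0.062], [0.6239, -0.124, 0.062], [0.6078, -0.202, 0.062], [0.4982, -0.1779, 0.062]] [ 0.56178335 -0.1500608   0.062     ]
0.11020752965831936 -0.23576762576694207
0.11114564217136025 -0.23501212986759082
[0.01860624 0.0777785  0.        ] [0.01909394 0.08160479 0.        ]
plate [ 0.43291916 -0.11812025  0.076     ] [ 0.43293728 -0.1197408   0.076     ]
mouth [0.58993197 0.15915196 0.138     ] [0.59091478 0.1559267  0.138     ]
[[0.72453843 0.19076656 0.008     ]
 [0.71133839 0.07790441 0.008     ]
 [0.52012208 0.11563573 0.008     ]
 [0.54351425 0.22399958 0.008     ]] 0.18947224341800833 -0.1883806753582668
rodtop [0.69964291 0.13650039 0.308     ]
stop axis [ 0.52072359 -0.13982872  0.062     ] [ 0.60461651 -0.15812174  0.062     ]
```

```bash
python3 - <<'E'
from workcell import status, imaging, env
print([x for x in dir(env) if x[0]!='_'],[x for x in dir(status) if x[0]!='_'])
print(env.tcp_to_tips)
E
```

```text
['Unreachable', 'tcp_to_tips'] ['state']
0.017
```

```bash
cat > log.py <<'E'
import json,numpy as np
from workcell import status
s=status.state()
open("log.jsonl","a").write(json.dumps({k:np.asarray(v).tolist() for k,v in s.items()})+"\n")
print(np.round(s["qpos"],3),np.round(s["tcp_pos"],4),np.round(s["contact_force"],1))
E
python3 log.py
python3 -m crank '[[[0,0,0],[0.3,-0.3,0],0],[[0,0,0],[0.6,-0.6,0],0],[[0,0,0],[0.9,-0.9,0],0],[[0,0,0],[1,-1,0],0],[[0,0,0],[1,-1,0],0]]' 20
python3 log.py
```

```text
[ 1.278  0.418 -0.01   1.614  0.005  1.111 -0.053] [ 0.1551 -0.6054  0.2223] [-0.1 -0.7  0.6]
t: 0.9
tcp_pos: [0.2285, -0.4825, 0.2229]
tcp_rot: [0.0, 0.992, 0.126, 0.0]
contact_force: [-0.8, -1.0, -0.3]
opening: 0.0575
[ 1.127  0.256 -0.066  1.839  0.019  1.047 -0.263] [ 0.2285 -0.4825  0.2229] [-0.8 -1.  -0.3]
```

```bash

python3 -m crank '[[[0,0,0],[0.3,-0.3,0],0],[[0,0,0.15],[0.6,-0.6,0],0],[[0,0,0.3],[0.9,-0.9,0],0],[[0,0,0.3],[1,-1,0],0],[[0,0,0.3],[1,-1,0],0]]'
python3 log.py
python3 - <<'E'
from h import *
from scipy.spatial.transform import Rotation as R
s=status.state(); w,x,y,z=s["tcp_rot"]; r=R.from_quat([x,y,z,w]); print(r.as_matrix().round(3)); print(r.inv().apply(np.array([.433,-.1187,.15])-s["tcp_pos"]))
E
```

```text
t: 1.4
tcp_pos: [0.2999, -0.3618, 0.2227]
tcp_rot: [0.0, 1.0, 0.009, 0.0]
contact_force: [-0.5, 0.1, -0.4]
opening: 0.0175
[ 0.934  0.142 -0.132  1.982  0.022  1.019 -0.76 ] [ 0.2999 -0.3618  0.2227] [-0.5  0.1 -0.4]
[[ 1.     0.018  0.   ]
 [ 0.018 -1.    -0.   ]
 [ 0.     0.    -1.   ]]
[ 0.13752362 -0.24065805  0.07266764]
```

```bash

python3 -m crank '[[[0,0,0.1],[0.2,-0.4,0],0],[[0,0,0.2],[0.4,-0.7,0],0],[[0,0,0.3],[0.6,-1,0],0],[[0,0,0.32],[0.6,-1,0],0],[[0,0,0.32],[0.6,-1,0],0]]'
python3 log.py
python3 - <<'E'
from h import *
from scipy.spatial.transform import Rotation as R
s=status.state(); w,x,y,z=s["tcp_rot"]; r=R.from_quat([x,y,z,w]); print(r.as_matrix().round(3)); print(r.inv().apply(np.array([.433,-.1187,.15])-s["tcp_pos"]))
E
```

```text
t: 1.9
tcp_pos: [0.3575, -0.2626, 0.2225]
tcp_rot: [0.0, 0.993, -0.118, 0.0]
contact_force: [-0.1, -0.7, -0.1]
opening: 0.0004
[ 0.77   0.096 -0.218  2.036  0.025  1.012 -1.266] [ 0.3575 -0.2626  0.2225] [-0.1 -0.7 -0.1]
[[ 0.972 -0.234  0.   ]
 [-0.234 -0.972 -0.   ]
 [ 0.     0.    -1.   ]]
[ 0.03979171 -0.15760539  0.07245422]
```

```bash

python3 -m crank '[[[0,0,0],[0.1,-0.3,0.1],0],[[0,0,0],[0.2,-0.6,0.2],0],[[0,0,0],[0.3,-0.9,0.3],0],[[0,0,0],[0.3,-1,0.4],0],[[0,0,0],[0.3,-1,0.4],0]]'
python3 log.py
python3 -m crank '[[[0,0,0],[0.05,-0.3,0.1],0],[[0,0,0],[0.1,-0.58,0.2],0],[[0,0,0],[0.1,-0.58,0.4],0],[[0,0,0],[0.1,-0.58,0.5],0],[[0,0,0],[0.1,-0.58,0.5],0]]'
python3 log.py
python3 - <<'E'
from h import *
crop("top","t1",265,150,85,105,5)
crop("side","s1",170,180,110,80,7)
E
```

```text
t: 2.4
tcp_pos: [0.4096, -0.1715, 0.1813]
tcp_rot: [-0.0, 0.993, -0.117, -0.001]
contact_force: [-0.2, -0.9, -0.2]
opening: 0.0005
[ 0.619  0.157 -0.317  2.076  0.061  0.919 -1.537] [ 0.4096 -0.1715  0.1813] [-0.2 -0.9 -0.2]
t: 2.9
tcp_pos: [0.4325, -0.1186, 0.1316]
tcp_rot: [0.0, 0.993, -0.119, -0.001]
contact_force: [-0.3, -0.1, 0.1]
opening: 0.0004
[ 0.515  0.246 -0.354  2.111  0.117  0.806 -1.72 ] [ 0.4325 -0.1186  0.1316] [-0.3 -0.1  0.1]
```

View pics/t1.png

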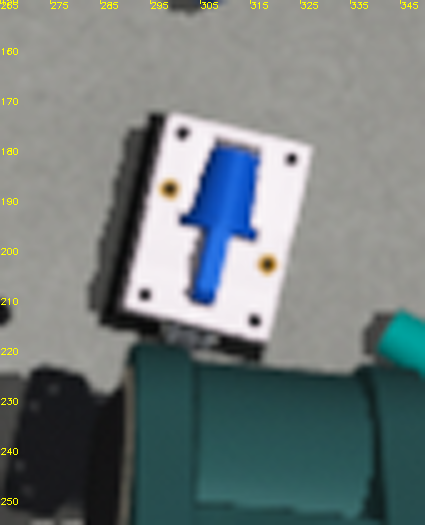

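View pics/s1.png

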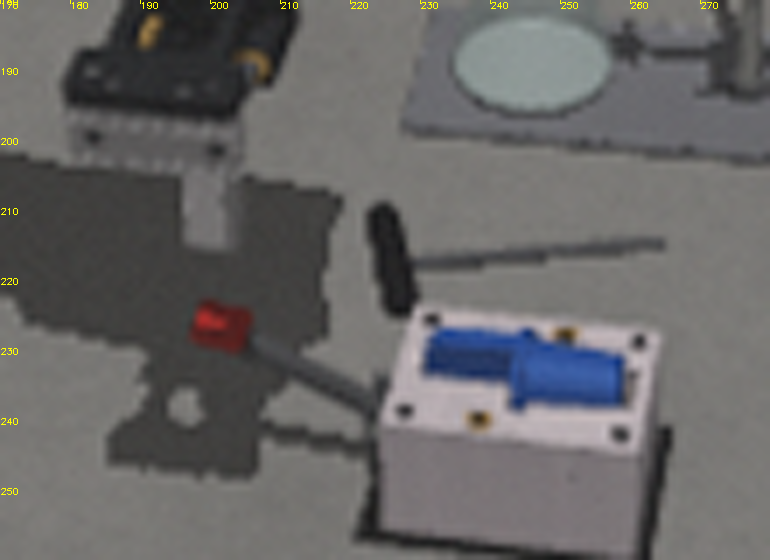

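```bash

python3 -m crank '[[[0,0,0],[0,0,0.2],0],[[0,0,0],[0,0,0.38],0],[[0,0,0],[-0.03,0,0.46],0],[[0,0,0],[-0.06,0,0.54],0],[[0,0,0],[-0.08,0,0.6],0]]'
python3 log.py
python3 -m crank '[[[0,0,0],[-0.01,0,0.06],0],[[0,0,0],[-0.02,0,0.12],0],[[0,0,0],[-0.025,0,0.18],0],[[0,0,0],[-0.03,0,0.23],0],[[0,0,0],[-0.03,0,0.25],0]]'
python3 log.py
```

```text
t: 3.5
tcp_pos: [0.4258, -0.1156, 0.0727]
tcp_rot: [0.0, 0.993, -0.118, 0.0]
contact_force: [-0.3, -3.5, 5.1]
opening: 0.0005
[ 0.486  0.339 -0.332  2.169  0.179  0.659 -1.778] [ 0.4258 -0.1156  0.0727] [-0.3 -3.5  5.1]
t: 4.0
tcp_pos: [0.423, -0.1146, 0.0476]
tcp_rot: [0.0, 0.993, -0.118, 0.0]
contact_force: [-7.6, -2.5, 30.1]
opening: 0.0003
[ 0.469  0.384 -0.315  2.187  0.209  0.598 -1.805] [ 0.423  -0.1146  0.0476] [-7.6 -2.5 30.1]
```

```bash

python3 -m crank '[[[0,0,0],[0,0,0.01],0],[[0,0,0],[0,0,0.01],0],[[0,0,0],[0,0,0.02],0],[[0,0,0],[0,0,0.02],0],[[0,0,0],[0,0,0.02],0]]'
python3 log.py
python3 - <<'E'
from h import *
crop("side","s2",170,180,110,80,7)
E
```

```text
t: 4.5
tcp_pos: [0.4232, -0.1147, 0.0468]
tcp_rot: [0.001, 0.993, -0.118, 0.0]
contact_force: [-13.2, -0.7, 43.2]
opening: 0.0003
[ 0.468  0.386 -0.314  2.187  0.211  0.596 -1.807] [ 0.4232 -0.1147  0.0468] [-13.2  -0.7  43.2]
```

View pics/s2.png

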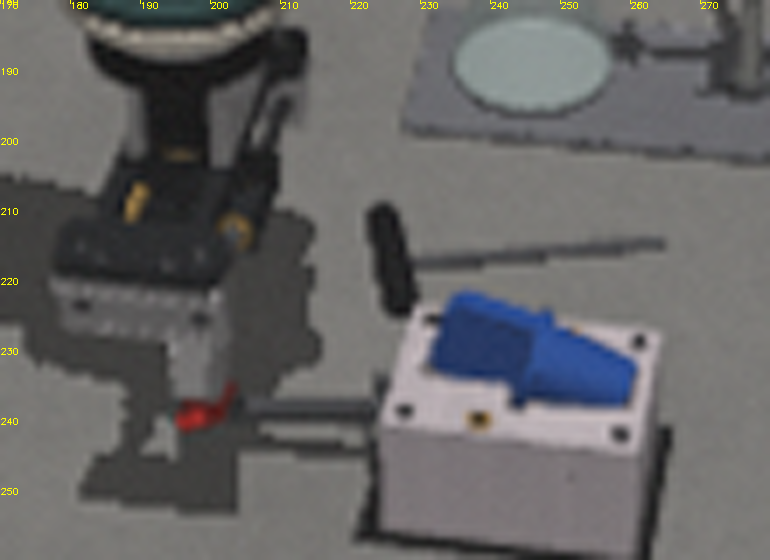

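The lever is on its stop: force rose to 43 N with no further travel. The stopper is tipped with its grip up, around (237,228) in the side view. Retracting.

```bash

python3 -m crank '[[[0,0,0],[0,0,-0.2],0],[[0,0,0],[0,0,-0.5],0],[[0,0,0],[0,0,-0.8],0.2],[[0,0,0],[0,0,-1],0.4],[[0,0,0],[0,0,-1],0.4]]'
python3 log.py
python3 - <<'E'
from h import *
crop("side","s3",170,180,110,80,7)
import json
from scipy.spatial.transform import Rotation as R
from scipy.optimize import least_squares
D=[json.loads(l) for l in open("log.jsonl")]
Q=np.array([d["qpos"] for d in D]);P=np.array([d["tcp_pos"] for d in D]);O=R.from_quat(np.array([d["tcp_rot"] for d in D])[:,[1,2,3,0]])
def fk(q,p,sg):
    H,a,b,L,e1,e2,y0,y7=p
    rz=lambda t:R.from_euler('z',t); ry=lambda t:R.from_euler('y',t)
    r=rz(y0+sg[0]*q[0])*ry(q[1])
    x=np.array([0,0,H])
    r=r*rz(sg[1]*q[2]); x=x+r.apply([e1,0,a]); r=r*ry(q[3]); x=x+r.apply([-e1,0,0])
    r=r*rz(sg[2]*q[4]); x=x+r.apply([0,0,b]); r=r*ry(q[5]); x=x+r.apply([e2,0,L]); r=r*rz(y7+sg[3]*q[6])
    return x,r
import itertools
best=[]
for sg in itertools.product([1,-1],repeat=4):
    def f(p):
        o=[]
        for q,t,r0 in zip(Q,P,O):
            x,r=fk(q,p,sg); o+=list((x-t)*5)+list((r0.inv()*r).as_rotvec())
        return np.array(o)
    for y7 in(0,1.57,3.14,-1.57):
        s=least_squares(f,[.35,.45,.45,.3,0,0,0,y7]); best.append((s.cost,sg,s.x))
best.sort(key=lambda t:t[0])
for b in best[:4]: print(b[0],b[1],b[2].round(4))
np.save("fk.npy",dict(p=best[0][2],sg=best[0][1]))
E
```

```text
t: 5.05
tcp_pos: [0.4242, -0.1145, 0.1478]
tcp_rot: [0.0, 0.993, -0.118, 0.002]
contact_force: [1.0, -0.8, -0.7]
opening: 0.0214
[ 0.529  0.201 -0.37   2.121  0.098  0.831 -1.707] [ 0.4242 -0.1145  0.1478] [ 1.  -0.8 -0.7]
0.001188461995350223 (-1, -1, -1, -1) [ 3.6370e-01  5.1590e-01  4.7840e-01  3.9970e-01 -1.0000e-03  1.0300e-02
 -6.0900e-02  1.5099e+00]
0.001188461995350288 (-1, -1, -1, -1) [ 3.6370e-01  5.1590e-01  4.7840e-01  3.9970e-01 -1.0000e-03  1.0300e-02
 -6.0900e-02  1.5099e+00]
0.0011884619953503534 (-1, -1, -1, -1) [ 3.6370e-01  5.1590e-01  4.7840e-01  3.9970e-01 -1.0000e-03  1.0300e-02
 -6.0900e-02  1.5099e+00]
0.0011884619953508653 (-1, -1, -1, -1) [ 3.6370e-01  5.1590e-01  4.7840e-01  3.9970e-01 -1.0000e-03  1.0300e-02
 -6.0900e-02  1.5099e+00]
```

View pics/s3.png

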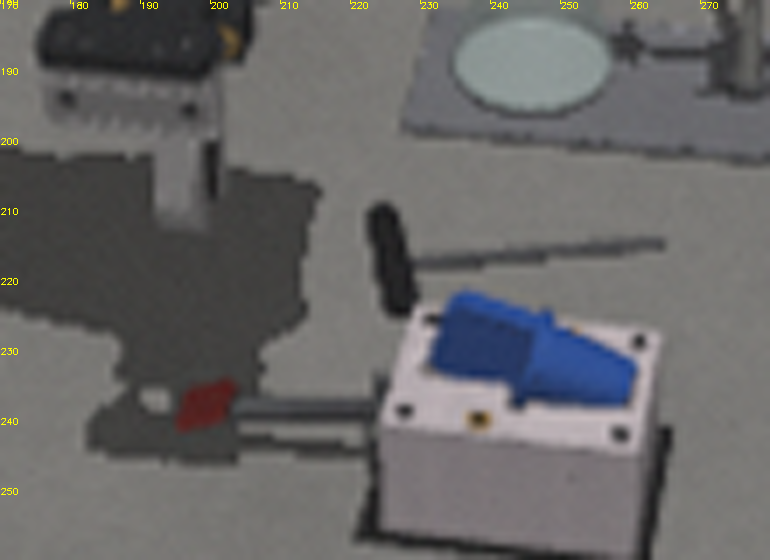

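```bash
cat > ik.py <<'E'
from h import *
from scipy.spatial.transform import Rotation as R
from scipy.optimize import least_squares
F=np.load("fk.npy",allow_pickle=True).item()
lo=np.array([-2.81,-.39,-1.27,.06,-1.19,.19,-2.82]);hi=np.array([2.81,2.02,1.25,2.57,4.33,2,2.82])
def fk(q):
    H,a,b,L,e1,e2,y0,y7=F["p"];sg=F["sg"]
    rz=lambda t:R.from_euler('z',t); ry=lambda t:R.from_euler('y',t)
    r=rz(y0+sg[0]*q[0])*ry(q[1]); x=np.array([0,0,H])
    r=r*rz(sg[1]*q[2]); x=x+r.apply([e1,0,a]); r=r*ry(q[3]); x=x+r.apply([-e1,0,0])
    r=r*rz(sg[2]*q[4]); x=x+r.apply([0,0,b]); r=r*ry(q[5]); x=x+r.apply([e2,0,L]); r=r*rz(y7+sg[3]*q[6])
    return x,r
def ik(p,r,q0,w=.003):
    f=lambda q:np.r_[(lambda X:np.r_[(X[0]-p)*5,(r.inv()*X[1]).as_rotvec()])(fk(q)),w*(q-q0)]
    s=least_squares(f,np.clip(q0,lo+.01,hi-.01),bounds=(lo+.02,hi-.02)); x,rr=fk(s.x)
    return s.x,np.linalg.norm(x-p)*1e3,np.degrees((r.inv()*rr).magnitude())
az=-.235;e=np.array([np.cos(az),np.sin(az),0]);Z=np.array([0,0,1.]);my=np.cross(Z,e)
M=np.array([.5614,-.1494,0]);FL=np.array([.5903,.158,.138])
def rg(al,flip=False):
    z=np.cos(al)*e-np.sin(al)*Z; y=my if flip else -my; return R.from_matrix(np.c_[np.cross(y,z),y,z])
E
cat > plan.py <<'E'
from ik import *
q=status.state()["qpos"]; p,r=fk(q); print("fk err",p-status.state()["tcp_pos"])
pit=.28; f=np.cos(pit)*e-np.sin(pit)*Z
G=M+e*(-.0226)+Z*.087
for al in(50,55,60,65,70,75,80,85,90):
    a=np.radians(al)
    qq=q
    ok=True
    for t in np.linspace(.1,1,10):  # via path
        at=np.pi/2+(a-np.pi/2)*min(1,t*2); pt=(1-t)*np.array([.4242,-.1145,.18])+t*G
        qq,ep,er=ik(pt,rg(at),qq)
    print(al,"grasp",qq.round(2),round(ep,1),round(er,1))
    if ep>3 or er>2: continue
    Rg=rg(a); 
    # final families
    for psi in range(-180,180,30):
        Rf=R.from_rotvec(np.radians(psi)*Z)*R.from_rotvec(my*(np.pi/2-pit))*Rg
        # grasp offset rel to foot: 70 along axis, +6 perpendicular
        off=R.from_rotvec(np.radians(psi)*Z).apply(.006*e)
        pf=FL+Z*(.030-.0)+off*1
        best=min((ik(pf,Rf,s) for s in (qq,qq+[-.5,.3,0,-.5,0,.4,1.5],qq+[-.5,.3,0,-.5,0,.4,-1.5],qq+[-.5,.3,0,-.5,1.5,.4,1.5],qq+[-.5,.3,0,-.5,1.5,.4,3],qq+[-.5,.3,0,-.5,-1,.4,2])),key=lambda b:b[1]+b[2])
        if best[1]<2 and best[2]<2: print("   ",psi,best[0].round(2))
E
python3 plan.py
```

```text
fk err [0.00099882 0.00166624 0.00010995]
50 grasp [-0.22  0.29  0.53  2.33 -1.17  0.21 -0.43] 14.6 12.7
55 grasp [-0.24  0.3   0.54  2.32 -1.17  0.21 -0.44] 9.4 8.2
60 grasp [ 0.83  0.35 -0.71  2.33  1.26  0.21 -2.8 ] 3.7 3.3
65 grasp [ 0.71  0.33 -0.59  2.3   1.    0.21 -2.57] 0.0 0.0Traceback (most recent call last):
  File "plan.py", line 21, in <module>
    best=min((ik(pf,Rf,s) for s in (qq,qq+[-.5,.3,0,-.5,0,.4,1.5],qq+[-.5,.3,0,-.5,0,.4,-1.5],qq+[-.5,.3,0,-.5,1.5,.4,1.5],qq+[-.5,.3,0,-.5,1.5,.4,3],qq+[-.5,.3,0,-.5,-1,.4,2])),key=lambda b:b[1]+b[2])
  File "plan.py", line 21, in <genexpr>
    best=min((ik(pf,Rf,s) for s in (qq,qq+[-.5,.3,0,-.5,0,.4,1.5],qq+[-.5,.3,0,-.5,0,.4,-1.5],qq+[-.5,.3,0,-.5,1.5,.4,1.5],qq+[-.5,.3,0,-.5,1.5,.4,3],qq+[-.5,.3,0,-.5,-1,.4,2])),key=lambda b:b[1]+b[2])
              ~~^^^^^^^^^
  File "ik.py", line 15, in ik
    s=least_squares(f,np.clip(q0,lo+.01,hi-.01),bounds=(lo+.02,hi-.02)); x,rr=fk(s.x)
    return func(*args, **kwargs)
    raise ValueError("Initial guess is outside of provided bounds")
ValueError: Initial guess is outside of provided bounds
```

```bash
sed -i 's/lo+.01,hi-.01/lo+.03,hi-.03/' ik.py; sed -i 's/(50,55,60,65,70,75,80,85,90)/(65,70,75,80,85,90)/' plan.py; time python3 plan.py
```

```text
fk err [0.00099882 0.00166624 0.00010995]
65 grasp [ 0.71  0.33 -0.59  2.3   1.    0.21 -2.57] 0.0 0.0
    -180 [-0.08  0.42 -0.77  2.36  1.79  0.93 -0.94]
    -150 [ 0.43  0.32 -0.81  2.52  2.81  0.5  -1.16]
    -90 [ 0.86  0.7  -0.85  1.97 -0.55  0.72 -2.8 ]
    -60 [ 0.67  0.92 -0.85  1.57 -0.18  1.18 -2.8 ]
    -30 [ 0.51  1.22 -1.14  1.18  0.27  1.66 -2.8 ]
    0 [ 0.06  1.15 -0.57  0.86  0.09  1.98 -2.22]
    60 [-0.49  1.08 -0.02  0.89  0.31  1.98 -1.27]
    90 [-0.59  0.92 -0.14  1.22  0.62  1.73 -1.08]
    120 [-0.63  0.73 -0.25  1.61  0.89  1.45 -0.98]
    150 [-0.38  0.59 -0.6   2.01  1.32  1.26 -0.98]
70 grasp [ 0.42  0.31 -0.24  2.22  0.24  0.28 -1.83] 0.0 0.0
    -180 [-0.34  0.43 -0.52  2.4   1.89  0.97 -1.12]
    -120 [ 1.1   0.72 -1.11  2.38  4.31  0.21 -1.69]
    -90 [ 0.7   0.66 -0.57  1.97 -0.85  0.85 -2.5 ]
    -60 [ 0.63  0.92 -0.73  1.54 -0.32  1.24 -2.67]
    -30 [ 0.34  1.09 -0.67  1.12 -0.12  1.7  -2.52]
    90 [-0.95  1.03  0.53  1.17  0.24  1.67 -0.79]
    120 [-0.84  0.77  0.02  1.59  0.8   1.41 -0.93]
    150 [-0.58  0.59 -0.4   2.02  1.31  1.24 -1.04]
7
[... 1251 characters left out ...]
3  0.96 -0.18  1.88 -2.56]
    90 [-0.97  1.22  0.57  1.02  0.32  1.85 -0.78]
    120 [-0.89  0.93  0.02  1.52  0.92  1.59 -1.05]
    150 [-0.73  0.77 -0.32  2.01  1.43  1.47 -1.26]
90 grasp [ 0.45  0.48 -0.32  1.89  0.21  0.8  -1.79] 0.0 0.0
    -180 [-0.36  0.87 -0.62  2.44  2.14  1.72 -1.43]
    -120 [ 1.15  1.08 -0.92  2.41  4.31  0.56 -1.25]
    -90 [ 0.85  0.95 -0.63  1.94 -0.96  0.99 -2.21]
    -60 [ 0.71  1.19 -0.8   1.44 -0.38  1.39 -2.59]
    -30 [ 0.35  1.35 -0.75  0.91 -0.21  1.94 -2.57]
    90 [-0.98  1.28  0.59  0.97  0.34  1.91 -0.76]
    120 [-0.91  0.99  0.03  1.5   0.95  1.65 -1.07]
    150 [-0.77  0.83 -0.3   2.    1.46  1.54 -1.32]
real	1m3.228s
user	1m2.120s
sys	0m0.145s
```

```bash
cat > ov.py <<'E'
from ik import *
import sys
pit=.28
def stp(l,s,y,fx=.043,fz=.062):
    return M+e*(fx-l*np.cos(pit)+s*np.sin(pit))+Z*(fz+l*np.sin(pit)+s*np.cos(pit))+my*y
pts=[]
for y in(-.006,.006): pts+= [[(.045,.020,y),(.079,.020,y),(.085,.014,y),(.085,-.014,y),(.079,-.02,y)]]
t=np.linspace(0,2*np.pi,25)
for l,r in((0,.014),(.04,.018),(.04,.022),(.045,.022)): pts.append([(l,r*np.cos(a),r*np.sin(a)) for a in t])
for n,(c0,r0,w,h,k) in dict(side=(200,205,80,60,10),top=(280,160,60,70,8)).items():
    im=imaging.camera(n)["pixels"][:,:,::-1]; cv2.imwrite(f"pics/{n}4raw.png",im)
    p=cv2.resize(im[r0:r0+h,c0:c0+w],None,fx=k,fy=k,interpolation=cv2.INTER_CUBIC)
    for L in pts:
        a=np.array([((proj(n,stp(*q))+.5-[c0,r0])*k) for q in L]).astype(int); cv2.polylines(p,[a],False,(0,255,0),1)
    cv2.imwrite(f"pics/{n}4.png",p)
print(atz("side",224,139.5,0),atz("side",201,108,.1))
E
python3 ov.py
```

```text
[0.52848598 0.55499716 0.        ] [0.43393559 0.66229358 0.1       ]
```

View pics/side4.png

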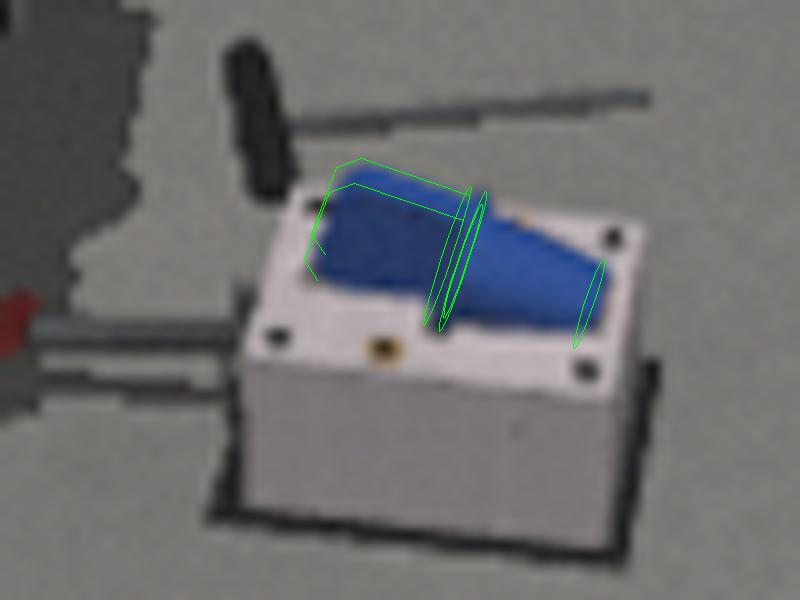

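View pics/top4.png

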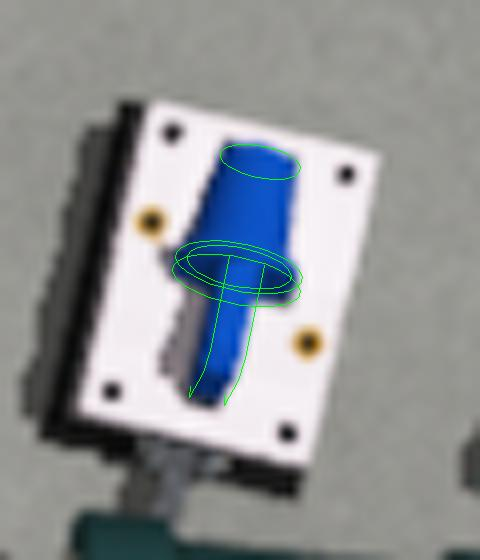

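```bash
sed -i 's/fx=.043,fz=.062/fx=.0469,fz=.0605/' ov.py; python3 ov.py
```

```text
[0.52848598 0.55499716 0.        ] [0.43393559 0.66229358 0.1       ]
```

View pics/side4.png

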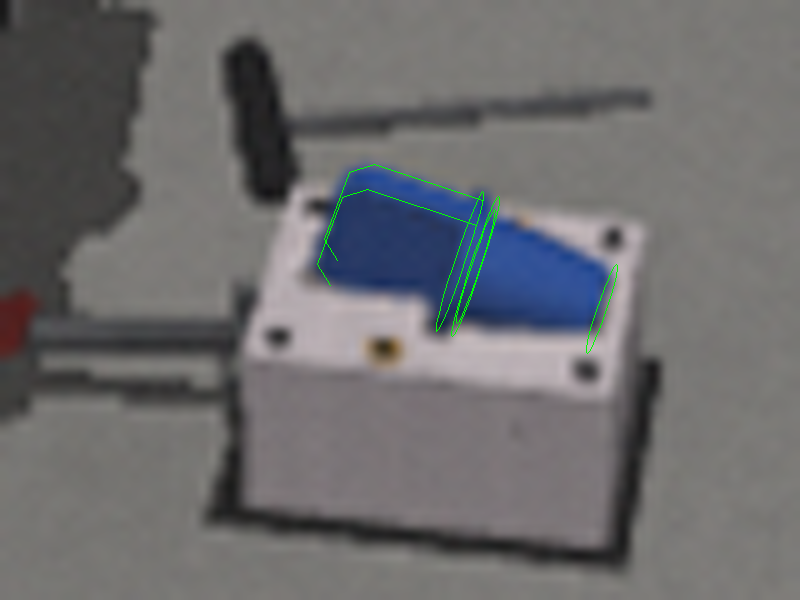

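View pics/top4.png

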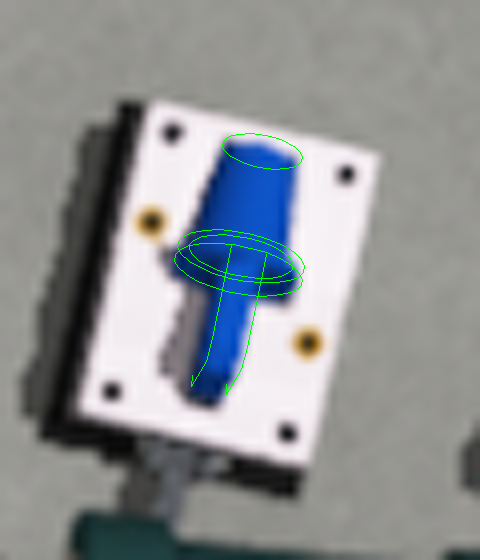

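```bash
cat > d.py <<'E'
from ik import *
def delta(p,r):
    s=status.state(); w,x,y,z=s["tcp_rot"]; c=R.from_quat([x,y,z,w])
    return ((c.inv()*r).as_rotvec()/np.radians(45)).round(3),(c.inv().apply(p-s["tcp_pos"])*10).round(3)
E
python3 - <<'E'
from d import *
a=np.radians(70); T=M-e*.0189+Z*.084; r=rg(a); d=r.as_matrix()[:,2]
print(delta(T-.06*d,r), delta(T,r))
q=status.state()["qpos"]
for t in(.5,1): q,*er=ik((1-t)*status.state()["tcp_pos"]+t*(T-.06*d),rg(np.pi/2-t*np.radians(20)),q); print(q.round(2),er)
q,*er=ik(T,r,q);print(q.round(2),er)
E
```

```text
(array([-0.   ,  0.446, -0.001]), array([1.04 , 0.018, 0.041])) (array([-0.   ,  0.446, -0.001]), array([1.246, 0.018, 0.604]))
[ 0.54  0.18 -0.36  2.17  0.11  0.63 -1.7 ] [np.float64(0.00019631471899392048), np.float64(0.00016533892069893737)]
[ 0.52  0.19 -0.35  2.22  0.15  0.4  -1.74] [np.float64(0.0002981798729569348), np.float64(0.0002381533793846418)]
[ 0.4   0.32 -0.23  2.21  0.24  0.27 -1.83] [np.float64(0.0005744340502771456), np.float64(0.0005749438717918042)]
```

```bash

python3 -m crank '[[[0,0.1,0],[0.3,0,0],0.4],[[0,0.2,0],[0.6,0,0],0.4],[[0,0.3,0],[0.9,0,0],0.4],[[0,0.356,0],[1,0.02,0],0.4],[[0,0.356,0],[1,0.02,0],0.4]]'
python3 log.py
python3 - <<'E'
from d import *
a=np.radians(74); T=M-e*.0189+Z*.084; r=rg(a); d=r.as_matrix()[:,2]
print(delta(T,r))
crop("top","t5",265,150,85,85,7)
crop("side","s5",185,170,100,75,8)
E
```

```text
t: 5.8
tcp_pos: [0.5192, -0.1395, 0.1442]
tcp_rot: [0.016, 0.983, -0.117, 0.138]
contact_force: [-0.1, 0.1, -0.5]
opening: 0.0377
[ 0.504  0.247 -0.342  2.107  0.19   0.53  -1.775] [ 0.5192 -0.1395  0.1442] [-0.1  0.1 -0.5]
(array([-0.   ,  0.001, -0.001]), array([ 0.07 , -0.003,  0.646]))
```

View pics/t5.png

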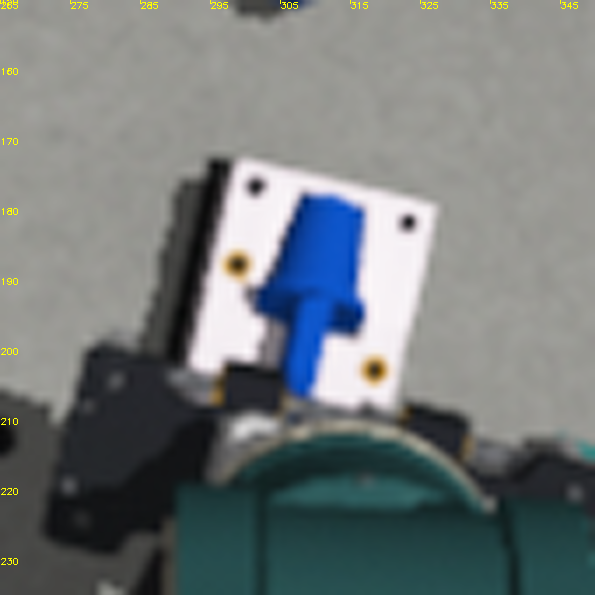

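View pics/s5.png

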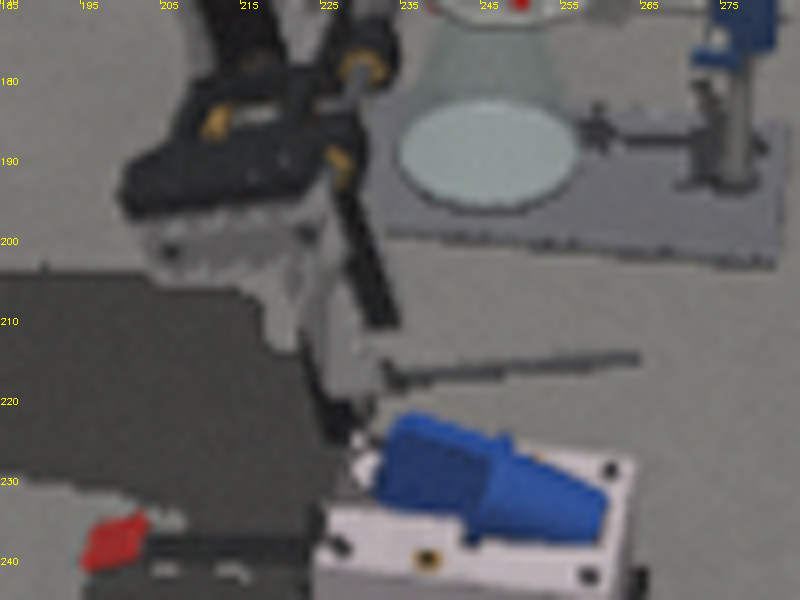

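```bash

python3 -m crank '[[[0,0,0],[0.07,0,0.15],0.4],[[0,0,0],[0.07,0,0.3],0.4],[[0,0,0],[0.07,0,0.45],0.4],[[0,0,0],[0.07,0,0.58],0.4],[[0,0,0],[0.07,0,0.64],0.4]]'
python3 log.py
python3 - <<'E'
from d import *
crop("side","s6",185,170,100,75,8)
crop("top","t6",265,150,85,85,7)
E
```

```text
t: 6.4
tcp_pos: [0.5429, -0.1452, 0.0846]
tcp_rot: [0.016, 0.983, -0.117, 0.137]
contact_force: [0.1, 1.0, -0.2]
opening: 0.0377
[ 0.44   0.384 -0.279  2.091  0.288  0.416 -1.86 ] [ 0.5429 -0.1452  0.0846] [ 0.1  1.  -0.2]
```

View pics/s6.png

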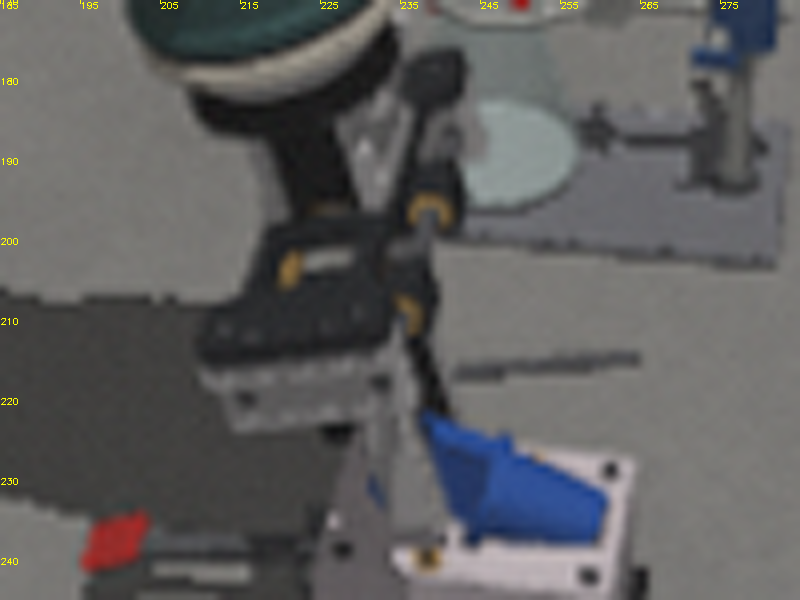

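View pics/t6.png

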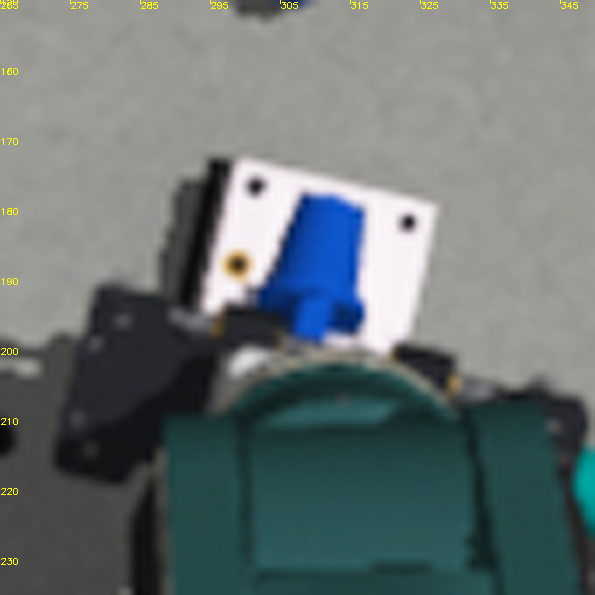

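```bash

python3 -m crank '[[[0,0,0],[0,0,0],0.25],[[0,0,0],[0,0,0],0.15],[[0,0,0],[0,0,0],0.1],[[0,0,0],[0,0,0],0.05],[[0,0,0],[0,0,0],0.05]]' 20
python3 -m crank '[[[0,0,0],[0,0,0],0.0],[[0,0,0],[0,0,0],0],[[0,0,0],[0,0,0],0],[[0,0,0],[0,0,0],0],[[0,0,0],[0,0,0],0]]' 40
python3 log.py
```

```text
t: 7.0
tcp_pos: [0.5436, -0.1453, 0.0862]
tcp_rot: [0.016, 0.983, -0.117, 0.139]
contact_force: [-0.1, 1.5, 3.1]
opening: 0.0119
t: 7.5
tcp_pos: [0.5436, -0.1452, 0.0861]
tcp_rot: [0.016, 0.983, -0.117, 0.139]
contact_force: [0.2, 2.4, 5.4]
opening: 0.0116
[ 0.441  0.382 -0.28   2.091  0.287  0.416 -1.86 ] [ 0.5436 -0.1452  0.0861] [0.2 2.4 5.4]
```

```bash

python3 -m crank '[[[0,0,0],[0.014,0,-0.048],0],[[0,0,0],[0.042,0,-0.144],0],[[0,0,0],[0.1,0,-0.34],0],[[0,0,0],[0.18,0,-0.63],0],[[0,0,0],[0.28,0,-0.96],0]]'
python3 log.py
python3 - <<'E'
from d import *
crop("side","s7",185,150,100,95,6)
crop("top","t7",265,150,85,85,7)
E
```

```text
t: 8.0
tcp_pos: [0.5428, -0.1453, 0.1868]
tcp_rot: [0.016, 0.983, -0.117, 0.137]
contact_force: [0.3, -1.1, -0.0]
opening: 0.0121
[ 0.526  0.226 -0.365  2.014  0.159  0.643 -1.741] [ 0.5428 -0.1453  0.1868] [ 0.3 -1.1 -0. ]
```

View pics/s7.png

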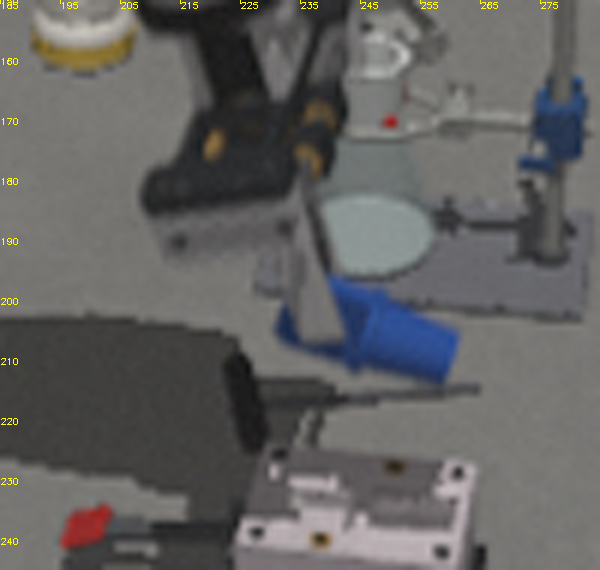

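```bash
cat > p2.py <<'E'
from d import *
pit=.28; s=status.state(); w,x,y,z=s["tcp_rot"]; C=R.from_quat([x,y,z,w]); p0=s["tcp_pos"]
for psi in(90,105,120,135,150):
    Rz=R.from_rotvec(np.radians(psi)*Z)
    Rf=Rz*R.from_rotvec(my*(np.pi/2-pit))*C
    v=(C.inv()*Rf).as_rotvec()
    pf=FL+Z*.115+Rz.apply(.004*e)
    q=s["qpos"];tr=[];em=0
    for t in np.linspace(.1,1,10):
        q,a,b=ik(p0+t*(pf-p0)+Z*.06*np.sin(np.pi*t)*0,C*R.from_rotvec(v*t),q); tr.append(q); em=max(em,a,b)
    tr=np.array(tr)
    q2,a,b=ik(pf-Z*.085,Rf,q)
    print(psi,np.degrees(np.linalg.norm(v)).round(0),(v/np.radians(45)).round(2),"err",round(em,2),round(a,2),round(b,2),"\n ",q.round(2),q2.round(2),"min",tr.min(0).round(2),"max",tr.max(0).round(2), Rf.as_matrix()[:,2].round(2))
E
python3 p2.py
```

```text
90 111.0 [-0.75 -1.27 -1.98] err 0.0 0.0 0.0 
  [-0.56  0.93 -0.25  1.12  0.76  1.98 -1.06] [-0.56  1.03 -0.25  1.14  0.75  1.89 -1.14] min [-0.56  0.23 -0.48  1.12  0.25  0.79 -1.8 ] max [ 0.43  0.93 -0.25  1.97  0.8   1.98 -1.06] [-0.2  -0.82 -0.54]
105 122.0 [-0.87 -1.13 -2.3 ] err 0.0 0.0 0.0 
  [-0.47  0.87 -0.52  1.34  0.98  1.92 -1.08] [-0.48  0.97 -0.5   1.36  1.    1.84 -1.17] min [-0.47  0.22 -0.52  1.34  0.27  0.78 -1.79] max [ 0.42  0.87 -0.4   1.99  0.98  1.92 -1.08] [ 0.02 -0.84 -0.54]
120 133.0 [-0.98 -0.97 -2.61] err 0.0 0.0 0.0 
  [-0.47  0.76 -0.56  1.56  1.09  1.77 -1.04] [-0.49  0.88 -0.53  1.58  1.12  1.7  -1.14] min [-0.47  0.21 -0.56  1.56  0.29  0.76 -1.79] max [ 0.42  0.76 -0.4   2.    1.09  1.77 -1.04] [ 0.24 -0.81 -0.54]
135 144.0 [-1.1  -0.77 -2.91] err 0.0 0.0 0.0 
  [-0.45  0.65 -0.6   1.78  1.2   1.61 -1.  ] [-0.48  0.78 -0.56  1.81  1.26  1.56 -1.13] min [-0.45  0.21 -0.6   1.77  0.31  0.74 -1.79] max [ 0.41  0.65 -0.4   2.01  1.2   1.61 -1.  ] [ 0.44 -0.72 -0.54]
150 156.0 [-1.21 -0.55 -3.21] err 0.0 0.0 0.0 
  [-0.41  0.53 -0.64  2.    1.33  1.43 -0.96] [-0.46  0.68 -0.59  2.02  1.42  1.42 -1.13] min [-0.41  0.19 -0.64  1.93  0.33  0.72 -1.8 ] max [ 0.41  0.53 -0.4   2.03  1.33  1.43 -0.96] [ 0.61 -0.58 -0.54]
```

```bash
cat >> d.py <<'E'
def shift(p):
    s=status.state(); w,x,y,z=s["tcp_rot"]; c=R.from_quat([x,y,z,w]); return (c.inv().apply(np.array(p)-s["tcp_pos"])*10).round(3)
E
python3 -c "
from d import *
print(shift([.55,-.10,.26]))"
```

```text
[ 0.135 -0.458 -0.683]
```

```bash

python3 -m crank '[[[-0.055,-0.038,-0.146],[0.03,-0.09,-0.14],0],[[-0.11,-0.076,-0.292],[0.05,-0.18,-0.27],0],[[-0.165,-0.114,-0.438],[0.08,-0.27,-0.41],0],[[-0.22,-0.152,-0.584],[0.11,-0.37,-0.55],0],[[-0.275,-0.19,-0.73],[0.14,-0.46,-0.68],0]]'
python3 log.py
python3 -c "
from d import *
print(shift([.56,-.02,.265]))"
```

```text
t: 8.6
tcp_pos: [0.5491, -0.0993, 0.2559]
tcp_rot: [0.152, 0.976, 0.152, 0.041]
contact_force: [0.2, 0.1, -0.7]
opening: 0.0118
[ 0.34   0.216 -0.436  1.866  0.46   1.019 -1.576] [ 0.5491 -0.0993  0.2559] [ 0.2  0.1 -0.7]
[ 0.353 -0.661 -0.298]
```

```bash

python3 -m crank '[[[-0.055,-0.038,-0.146],[0.07,-0.13,-0.06],0],[[-0.11,-0.076,-0.292],[0.14,-0.26,-0.12],0],[[-0.165,-0.114,-0.438],[0.21,-0.4,-0.18],0],[[-0.22,-0.152,-0.584],[0.28,-0.53,-0.24],0],[[-0.275,-0.19,-0.73],[0.35,-0.66,-0.3],0]]'
python3 log.py
python3 -c "
from d import *
print(shift([.57,.05,.265]))"
```

```text
t: 9.1
tcp_pos: [0.56, -0.0199, 0.2648]
tcp_rot: [0.271, 0.872, 0.404, -0.059]
contact_force: [0.9, -0.2, -0.3]
opening: 0.0116
[ 0.111  0.319 -0.529  1.812  0.75   1.273 -1.418] [ 0.56   -0.0199  0.2648] [ 0.9 -0.2 -0.3]
[ 0.536 -0.293 -0.353]
```

```bash

python3 -m crank '[[[-0.055,-0.038,-0.146],[0.11,-0.06,-0.07],0],[[-0.11,-0.076,-0.292],[0.22,-0.12,-0.14],0],[[-0.165,-0.114,-0.438],[0.33,-0.18,-0.21],0],[[-0.22,-0.152,-0.584],[0.44,-0.24,-0.28],0],[[-0.275,-0.19,-0.73],[0.54,-0.3,-0.35],0]]'
python3 log.py
python3 -c "
from d import *
print(shift([.57,.09,.265]))"
```

```text
t: 9.6
tcp_pos: [0.5701, 0.0504, 0.2643]
tcp_rot: [0.363, 0.681, 0.617, -0.153]
contact_force: [0.1, -0.1, -0.5]
opening: 0.0117
[-0.08   0.428 -0.592  1.813  0.997  1.453 -1.15 ] [0.5701 0.0504 0.2643] [ 0.1 -0.1 -0.5]
[ 0.284  0.011 -0.276]
```

```bash

python3 -m crank '[[[-0.055,-0.038,-0.146],[0.06,0,-0.06],0],[[-0.11,-0.076,-0.292],[0.12,0,-0.12],0],[[-0.165,-0.114,-0.438],[0.18,0.01,-0.18],0],[[-0.22,-0.152,-0.584],[0.23,0.01,-0.23],0],[[-0.275,-0.19,-0.73],[0.28,0.01,-0.28],0]]'
python3 log.py
python3 - <<'E'
from d import *
s=status.state(); w,x,y,z=s["tcp_rot"]; c=R.from_quat([x,y,z,w]);m=c.as_matrix();print(m.round(3))
b=np.radians(74)-.28; f=m[:,2]*np.cos(b)+m[:,0]*np.sin(b); print("foot dir",f)
crop("top","t8",170,110,90,90,6)
crop("side","s8",200,95,90,90,6)
E
```

```text
t: 10.1
tcp_pos: [0.5698, 0.0897, 0.2656]
tcp_rot: [0.419, 0.424, 0.768, -0.233]
contact_force: [0.3, 0.7, 0.5]
opening: 0.0116
[-0.176  0.453 -0.638  1.92   1.22   1.497 -0.791] [0.5698 0.0897 0.2656] [0.3 0.7 0.5]
[[-0.288  0.847  0.447]
 [ 0.456  0.532 -0.713]
 [-0.842 -0.002 -0.54 ]]
foot dir [-0.00734389  0.00832174 -0.99993841]
```

View pics/s8.png

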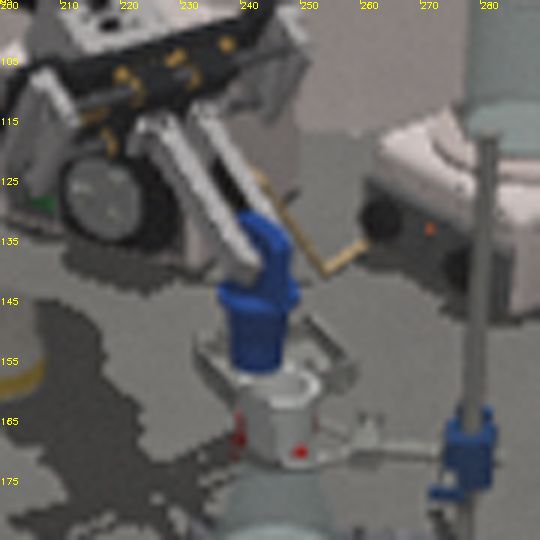

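View pics/t8.png

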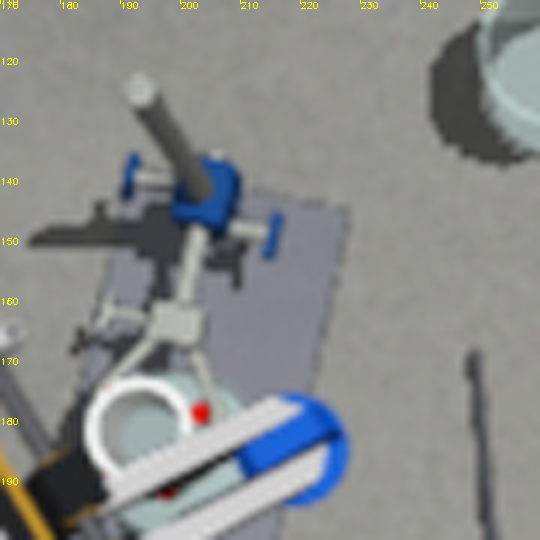

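```bash
cat > ov2.py <<'E'
from d import *
import sys
def draw(tag,l=.0671,s=.0063,db=0.,crops=None,lat=0.):
    S=status.state(); w,x,y,z=S["tcp_rot"]; m=R.from_quat([x,y,z,w]).as_matrix(); T=S["tcp_pos"]
    b=np.radians(74)-.28+db; f=m[:,2]*np.cos(b)+m[:,0]*np.sin(b); p=m[:,0]*np.cos(b)-m[:,2]*np.sin(b); yy=m[:,1]
    foot=T+f*l-p*s+yy*lat
    P=lambda L,u,v: foot-f*L+p*u+yy*v
    t=np.linspace(0,2*np.pi,33); pts=[]
    for L,r in((0,.014),(.04,.018),(.04,.022),(.045,.022)): pts.append([P(L,r*np.cos(a),r*np.sin(a)) for a in t])
    for v in(-.006,.006): pts.append([P(.045,.02,v),P(.079,.02,v),P(.085,.014,v),P(.085,-.014,v),P(.079,-.02,v),P(.045,-.02,v)])
    pts.append([FL+.023*(np.cos(a)*np.array([1,0,0])+np.sin(a)*np.array([0,1,0])) for a in t])
    pts.append([FL+.0184*(np.cos(a)*np.array([1,0,0])+np.sin(a)*np.array([0,1,0])) for a in t])
    for n,(c0,r0,w,h,k) in crops.items():
        im=imaging.camera(n)["pixels"][:,:,::-1]; cv2.imwrite(f"pics/{n}{tag}raw.png",im)
        q=cv2.resize(im[r0:r0+h,c0:c0+w],None,fx=k,fy=k,interpolation=cv2.INTER_CUBIC)
        for L in pts:
            a=np.array([((proj(n,X)+.5-[c0,r0])*k) for X in L]).astype(int); cv2.polylines(q,[a],False,(0,255,0),1)
        cv2.imwrite(f"pics/{n}{tag}.png",q)
    print("foot",foot.round(4),"fdir",f.round(4))
    return foot,f
E
python3 -c "
from ov2 import *
draw('9',crops=dict(side=(215,120,60,55,10),top=(180,165,60,40,12)))"
```

```text
foot [0.572  0.0854 0.198 ] fdir [-0.0074  0.0094 -0.9999]
```

View pics/side9.png

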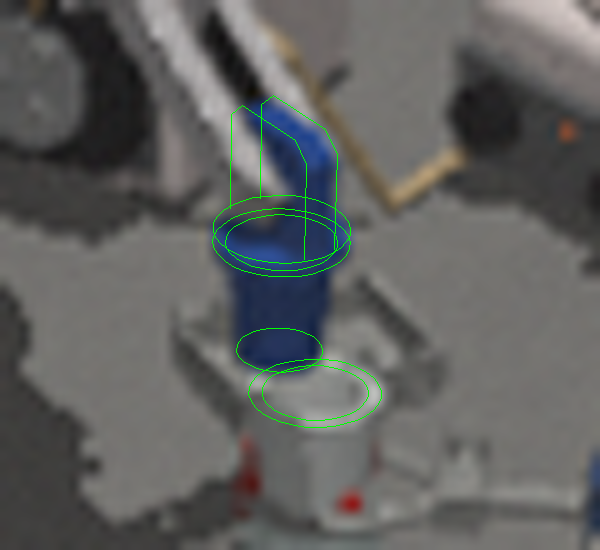

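View pics/top9.png

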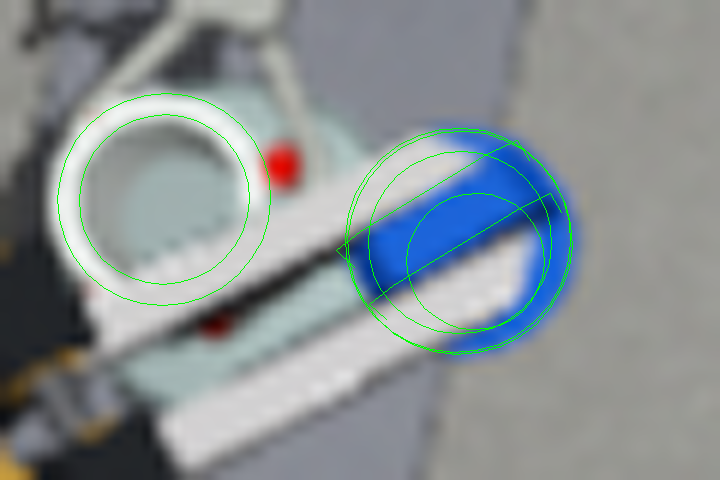

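```bash
cat > nx.py <<'E'
from ov2 import *
def nxt(target_foot,l=.0671,s=.0063,lat=0.,db=0.,fix=True):
    S=status.state(); w,x,y,z=S["tcp_rot"]; c=R.from_quat([x,y,z,w]); m=c.as_matrix(); T=S["tcp_pos"]
    b=np.radians(74)-.28+db; f=m[:,2]*np.cos(b)+m[:,0]*np.sin(b); p=m[:,0]*np.cos(b)-m[:,2]*np.sin(b)
    v=np.cross(f,-Z) if fix else np.zeros(3); rr=R.from_rotvec(v)
    off=rr.apply(-f*l+p*s-m[:,1]*lat)
    print("rot",(c.inv().apply(v)/np.radians(45)).round(3),"shift",(c.inv().apply(np.array(target_foot)+off-T)*10).round(3))
E
python3 -c "
from nx import *
nxt([.5907,.1596,.165])"
```

```text
rot [ 0.003 -0.017 -0.004] shift [ 0.585  0.546 -0.281]
```

```bash

python3 -m crank '[[[0,-0.005,0],[0.15,0.14,-0.07],0],[[0,-0.01,0],[0.3,0.28,-0.14],0],[[0,-0.017,0],[0.45,0.42,-0.21],0],[[0,-0.017,0],[0.58,0.54,-0.28],0],[[0,-0.017,0],[0.585,0.546,-0.28],0]]'
python3 log.py
python3 -c "
from nx import *
draw('10',crops=dict(side=(215,120,60,60,10),top=(165,160,60,45,12)))
nxt([.5907,.1596,.165])"
```

```text
t: 10.8
tcp_pos: [0.5875, 0.1664, 0.2308]
tcp_rot: [0.424, 0.426, 0.764, -0.234]
contact_force: [-0.0, 0.0, -1.4]
opening: 0.0118
[-0.305  0.613 -0.628  1.784  1.239  1.597 -0.865] [0.5875 0.1664 0.2308] [-0.   0.  -1.4]
foot [0.591  0.1612 0.1637] fdir [ 0.0024  0.0023 -1.    ]
rot [ 0.002  0.001 -0.003] shift [-0.001  0.001 -0.004]
```

View pics/side10.png

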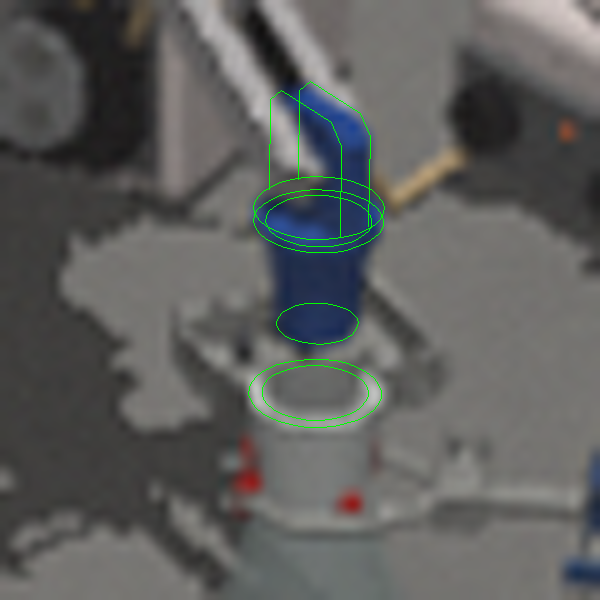

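View pics/top10.png

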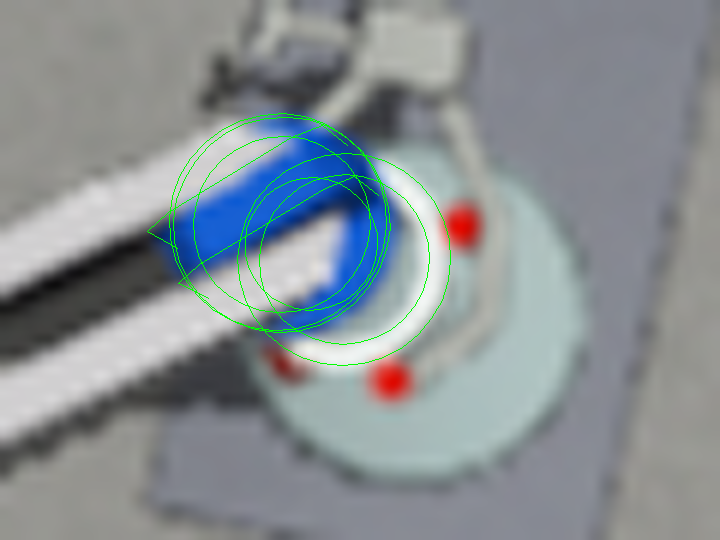

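```bash

python3 -m crank '[[[0,0,0],[0.084,0,0.054],0],[[0,0,0],[0.168,0,0.108],0],[[0,0,0],[0.25,0,0.16],0],[[0,0,0],[0.32,0,0.205],0],[[0,0,0],[0.38,0,0.243],0]]'
python3 log.py
python3 -c "
from nx import *
draw('11',crops=dict(side=(215,120,60,60,10),top=(165,160,60,45,12)))
nxt([.5907,.1596,.098])"
```

```text
t: 11.4
tcp_pos: [0.5875, 0.1647, 0.1858]
tcp_rot: [0.424, 0.425, 0.764, -0.235]
contact_force: [-0.2, -0.2, 0.1]
opening: 0.0117
[-0.318  0.679 -0.608  1.805  1.272  1.572 -0.937] [0.5875 0.1647 0.1858] [-0.2 -0.2  0.1]
foot [0.591  0.1594 0.1187] fdir [ 0.0018 -0.     -1.    ]
rot [ 0.     0.001 -0.001] shift [0.175 0.001 0.107]
```

View pics/side11.png

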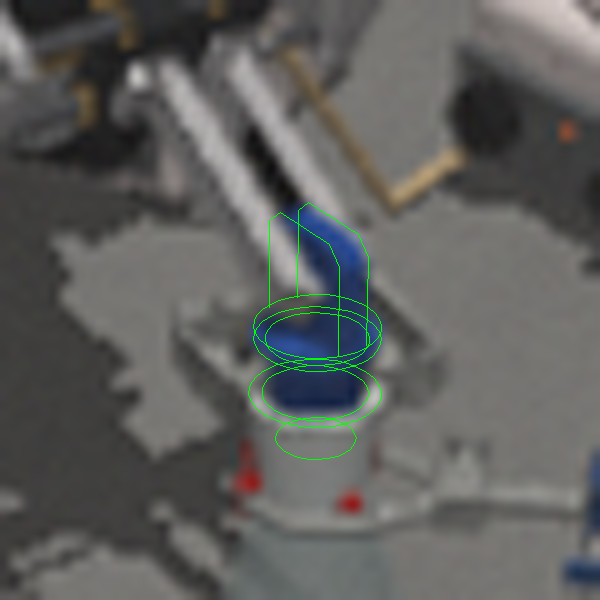

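View pics/top11.png

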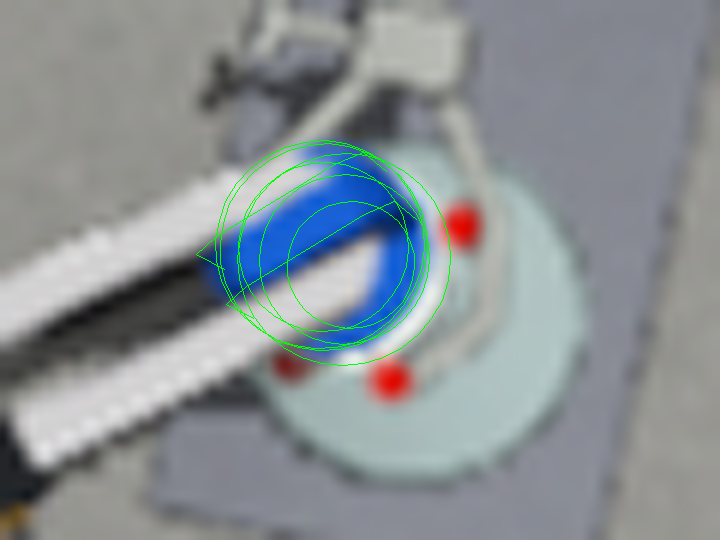

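```bash

python3 -m crank '[[[0,0,0],[0.042,0,0.027],0],[[0,0,0],[0.076,0,0.048],0],[[0,0,0],[0.101,0,0.065],0],[[0,0,0],[0.118,0,0.076],0],[[0,0,0],[0.126,0,0.081],0]]'
python3 log.py
```

```text
t: 12.0
tcp_pos: [0.5877, 0.1648, 0.1716]
tcp_rot: [0.424, 0.425, 0.764, -0.235]
contact_force: [-0.4, -1.3, -0.9]
opening: 0.0118
[-0.323  0.701 -0.602  1.809  1.283  1.564 -0.96 ] [0.5877 0.1648 0.1716] [-0.4 -1.3 -0.9]
```

```bash

python3 -m crank '[[[0,0,0],[0.008,0,0.005],0],[[0,0,0],[0.013,0,0.008],0],[[0,0,0],[0.017,0,0.011],0],[[0,0,0],[0.017,0,0.011],0],[[0,0,0],[0.017,0,0.011],0]]'
python3 log.py
python3 -m crank '[[[0,0,0],[0.004,0,0.003],0],[[0,0,0],[0.008,0,0.005],0],[[0,0,0],[0.013,0,0.008],0],[[0,0,0],[0.017,0,0.011],0],[[0,0,0],[0.017,0,0.011],0]]'
python3 log.py
```

```text
t: 12.5
tcp_pos: [0.5878, 0.1648, 0.1698]
tcp_rot: [0.424, 0.425, 0.764, -0.235]
contact_force: [0.9, 0.8, 0.4]
opening: 0.0116
[-0.324  0.704 -0.601  1.809  1.285  1.563 -0.963] [0.5878 0.1648 0.1698] [0.9 0.8 0.4]
t: 13.0
tcp_pos: [0.5878, 0.1647, 0.1676]
tcp_rot: [0.424, 0.425, 0.764, -0.235]
contact_force: [0.2, 0.1, 0.2]
opening: 0.0119
[-0.325  0.708 -0.6    1.81   1.286  1.562 -0.966] [0.5878 0.1647 0.1676] [0.2 0.1 0.2]
```

```bash

for i in 1 2; do python3 -m crank '[[[0,0,0],[0.003,0,0.002],0],[[0,0,0],[0.006,0,0.004],0],[[0,0,0],[0.009,0,0.006],0],[[0,0,0],[0.013,0,0.008],0],[[0,0,0],[0.013,0,0.008],0]]' >/dev/null; python3 log.py;done
python3 -c "
from nx import *
draw('12',crops=dict(side=(215,120,60,60,10),top=(165,160,60,45,12)))"
```

```text
[-0.325  0.71  -0.599  1.81   1.287  1.562 -0.969] [0.5878 0.1648 0.1663] [-1.9  0.5  1.8]
[-0.326  0.711 -0.599  1.81   1.289  1.564 -0.971] [0.5878 0.1648 0.1662] [-8.1  0.2 17.5]
foot [0.5914 0.1594 0.0991] fdir [ 0.0044 -0.001  -1.    ]
```

View pics/side12.png

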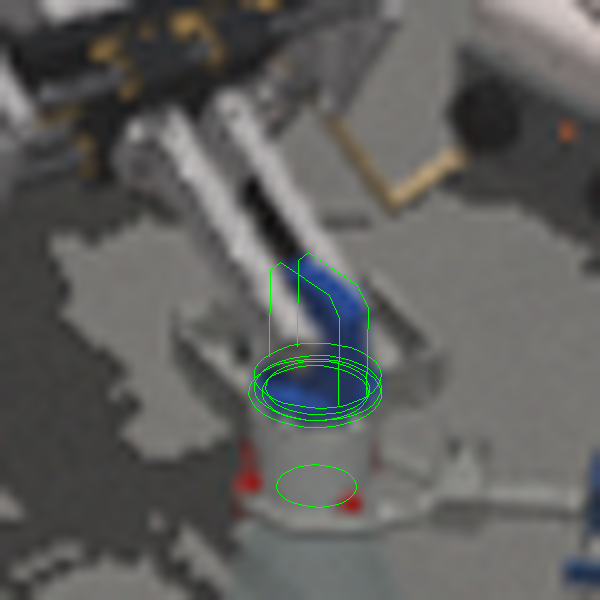

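```bash

python3 -m crank '[[[0,0,0],[0.001,-0.004,-0.002],0],[[0,0,0],[0.002,-0.006,-0.003],0],[[0,0,0],[0.002,-0.006,-0.003],0],[[0,0,0],[0.002,-0.006,-0.003],0],[[0,0,0],[0.002,-0.006,-0.003],0]]' >/dev/null; python3 log.py
python3 -m crank '[[[0,0,0],[0.003,0,0.002],0],[[0,0,0],[0.004,0,0.003],0],[[0,0,0],[0.004,0,0.003],0],[[0,0,0],[0.004,0,0.003],0],[[0,0,0],[0.004,0,0.003],0]]' >/dev/null; python3 log.py
python3 -c "
from nx import *
print(status.state()['torque'])
crop('side','s13',230,140,35,35,16); crop('top','t13',170,160,50,40,14)"
```

```text
[-0.326  0.71  -0.599  1.811  1.289  1.563 -0.972] [0.5877 0.1648 0.1662] [-1.4  0.2 14.5]
[-0.326  0.711 -0.599  1.811  1.289  1.563 -0.973] [0.5877 0.1648 0.1662] [-3.4  0.5 19.4]
[-2.21307667 -0.95948534 -0.5557366 ]
```

View pics/s13.png

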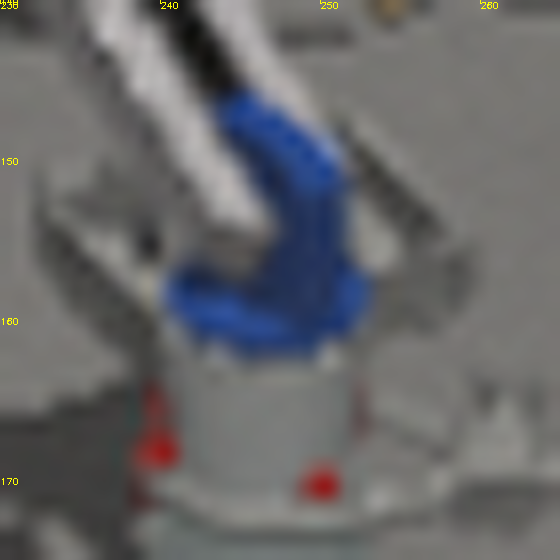

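View pics/t13.png

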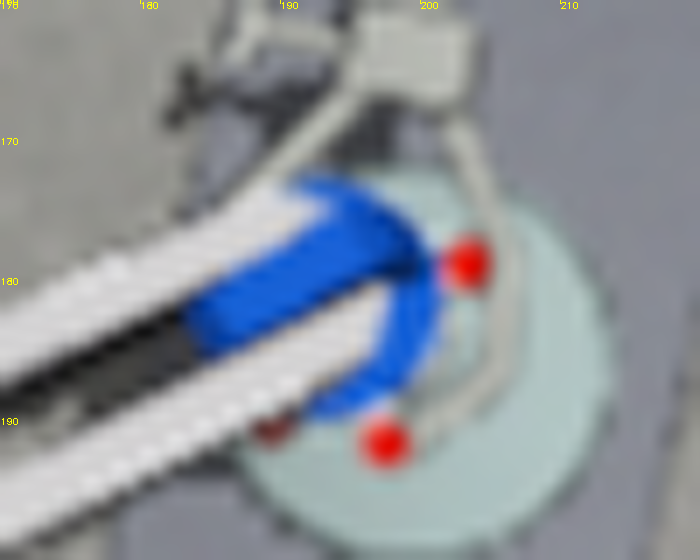

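```bash

python3 -m crank '[[[0,0,0],[0.003,0,0.002],0],[[0,0,0],[0.006,0,0.004],0],[[0,0,0],[0.009,0,0.006],0],[[0,0,0],[0.009,0,0.006],0],[[0,0,0],[0.009,0,0.006],0]]' >/dev/null; python3 log.py
python3 -c "
from nx import *
f,d=draw('14',crops=dict(side=(230,145,35,30,20)))"
```

```text
[-0.327  0.712 -0.599  1.811  1.29   1.564 -0.974] [0.5877 0.1648 0.1661] [-8.6  1.4 29.6]
foot [0.5915 0.1594 0.099 ] fdir [ 0.007  -0.0016 -1.    ]
```

View pics/side14.png

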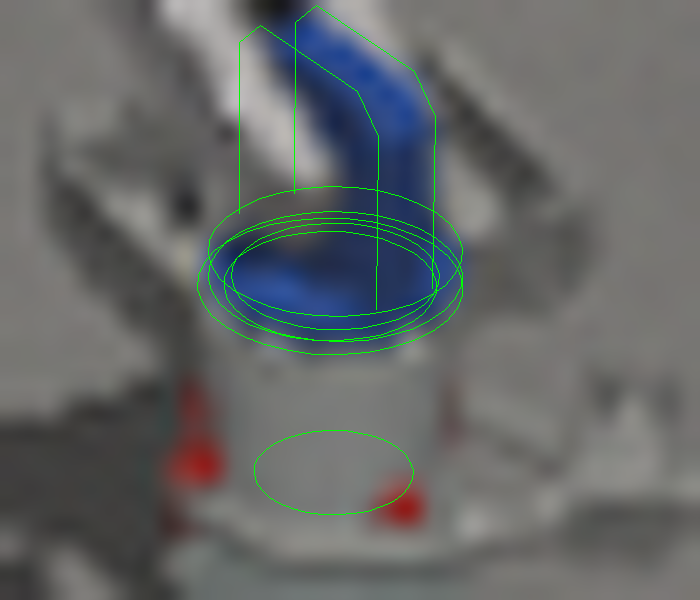

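```bash

python3 -m crank '[[[0,0,0],[-0.005,0,-0.003],0],[[0,0,0],[-0.01,0,-0.006],0],[[0,0,0],[-0.013,0,-0.008],0],[[0,0,0],[-0.013,0,-0.008],0],[[0,0,0],[-0.013,0,-0.008],0]]' >/dev/null; python3 log.py
```

```text
[-0.326  0.71  -0.599  1.811  1.289  1.563 -0.972] [0.5877 0.1648 0.1662] [-1.3  1.  14.8]
```

```bash

python3 -m crank '[[[0,0,0],[-0.004,0,-0.003],0],[[0,0,0],[-0.008,0,-0.005],0],[[0,0,0],[-0.008,0,-0.005],0],[[0,0,0],[-0.008,0,-0.005],0],[[0,0,0],[-0.008,0,-0.005],0]]' >/dev/null; python3 log.py
python3 -m crank '[[[0,0,0],[0,0,0],0.15],[[0,0,0],[0,0,0],0.2],[[0,0,0],[0,0,0],0.3],[[0,0,0],[0,0,0],0.35],[[0,0,0],[0,0,0],0.35]]' ; python3 log.py
python3 -c "
from nx import *
crop('side','s15',225,135,45,40,16); crop('top','t15',170,160,50,40,14)"
```

```text
[-0.326  0.71  -0.599  1.811  1.288  1.562 -0.971] [0.5876 0.1648 0.1662] [1.9 0.9 6.8]
t: 17.25
tcp_pos: [0.5871, 0.1647, 0.1654]
tcp_rot: [0.424, 0.425, 0.764, -0.235]
contact_force: [-1.0, -0.1, -0.1]
opening: 0.0326
[-0.326  0.71  -0.599  1.812  1.287  1.561 -0.971] [0.5871 0.1647 0.1654] [-1.  -0.1 -0.1]
```

View pics/s15.png

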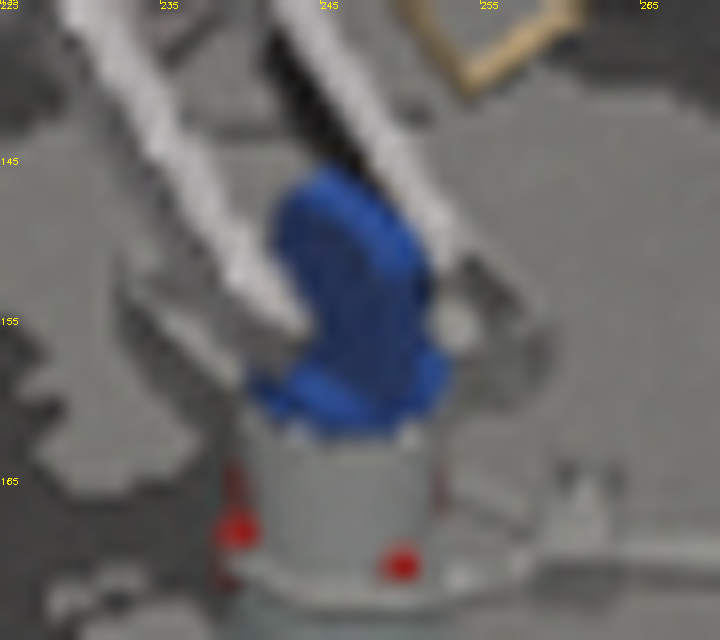

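View pics/t15.png

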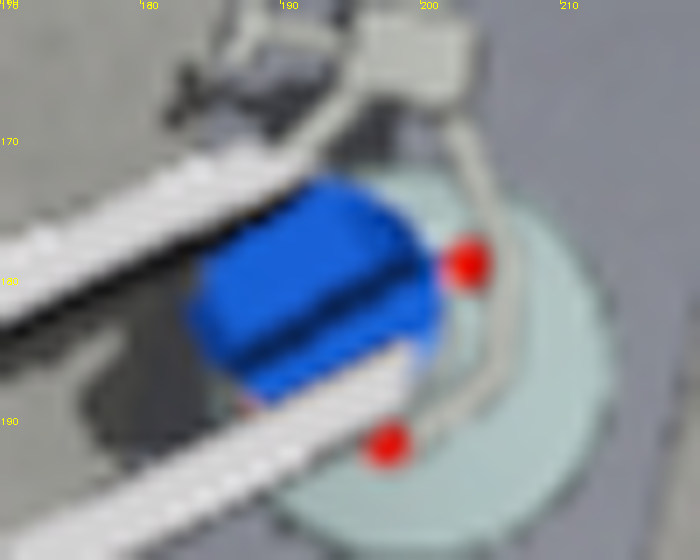

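```bash

python3 -m crank '[[[0,0,0],[0,0,-0.1],0.35],[[0,0,0],[0,0,-0.3],0.35],[[0,0,0],[0,0,-0.55],0.35],[[0,0,0],[0,0,-0.8],0.35],[[0,0,0],[0,0,-1],0.35]]' ; python3 log.py
python3 -m crank '[[[0,0,0],[-0.1,0,0],0.35],[[0,0,0],[-0.3,0,0],0.35],[[0,0,0],[-0.5,0,0],0.35],[[0,0,0],[-0.6,0,0],0.35],[[0,0,0],[-0.6,0,0],0.35]]' ; python3 log.py
python3 -c "
from nx import *
crop('side','s16',225,135,45,40,16); crop('top','t16',170,160,50,40,14)
for n in('side','top'): cv2.imwrite(f'pics/{n}16.png',cv2.resize(imaging.camera(n)['pixels'][:,:,::-1],(800,600)))"
```

```text
t: 17.85
tcp_pos: [0.5408, 0.2391, 0.22]
tcp_rot: [0.424, 0.425, 0.765, -0.234]
contact_force: [0.1, 0.0, -0.7]
opening: 0.0329
[-0.433  0.668 -0.659  1.741  1.182  1.697 -0.95 ] [0.5408 0.2391 0.22  ] [ 0.1  0.  -0.7]
t: 18.35
tcp_pos: [0.5592, 0.2092, 0.2706]
tcp_rot: [0.425, 0.426, 0.764, -0.234]
contact_force: [-0.4, -0.1, -0.8]
opening: 0.0331
[-0.367  0.58  -0.664  1.738  1.179  1.688 -0.843] [0.5592 0.2092 0.2706] [-0.4 -0.1 -0.8]
```

View pics/s16.png

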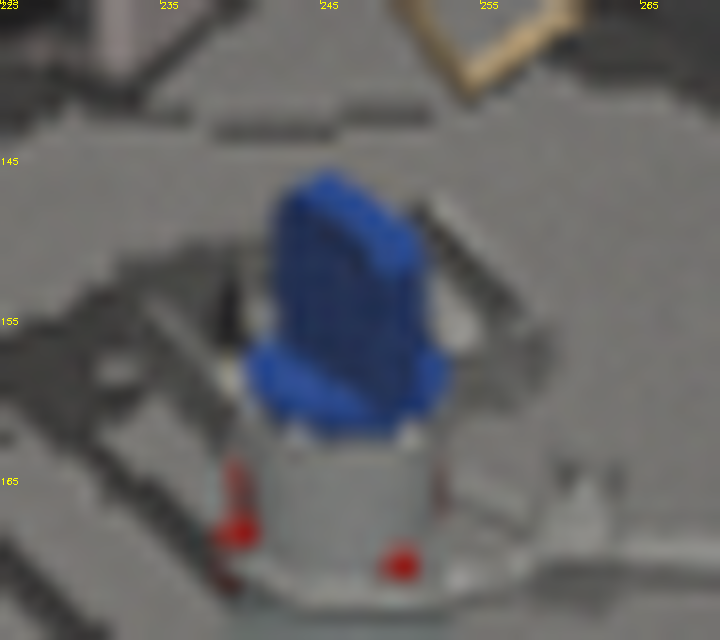

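View pics/t16.png

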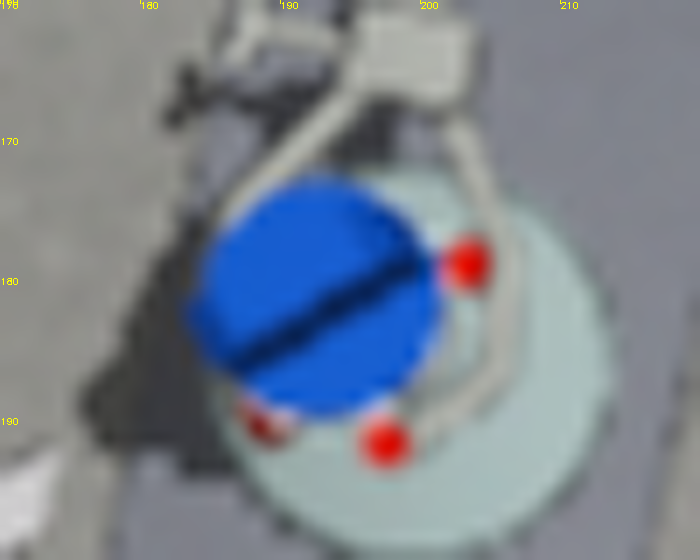

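View pics/side16.png

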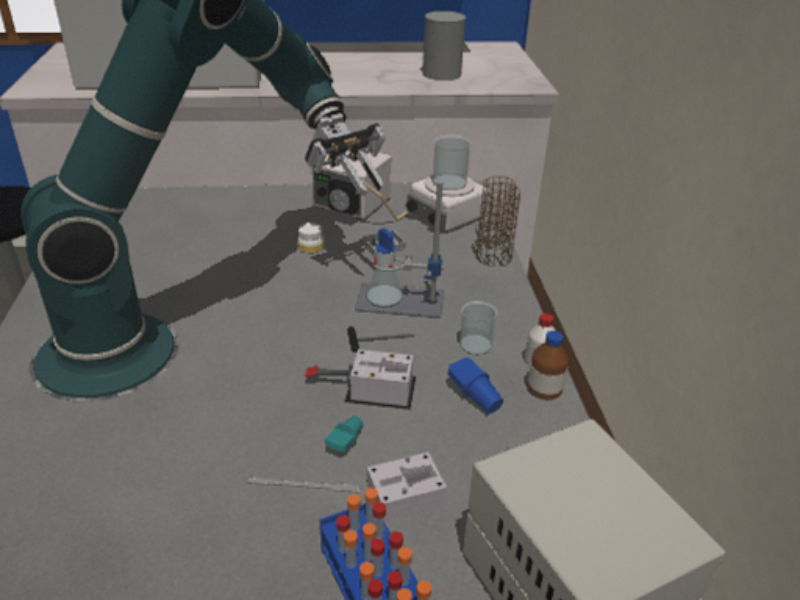

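View pics/top16.png

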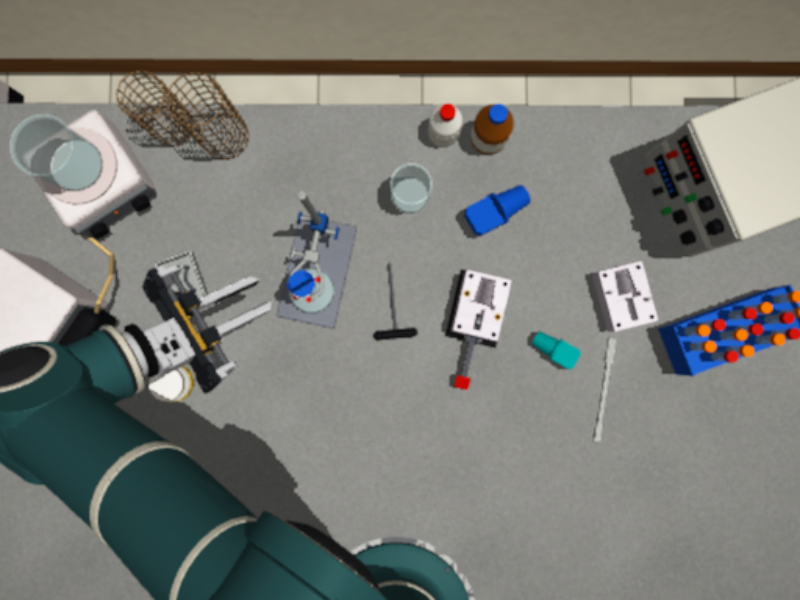

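```bash
python3 - <<'E'
from d import *
print(atz("top",192.5,180.8,.143))
foot0=np.array([.5903,.1585,.098]); ang=np.radians(32.1)
t=np.linspace(0,2*np.pi,33)
for n,(c0,r0,w,h,k) in dict(side=(225,135,45,40,14),top=(170,160,50,40,12)).items():
    im=imaging.camera(n)["pixels"][:,:,::-1]
    q=cv2.resize(im[r0:r0+h,c0:c0+w],None,fx=k,fy=k,interpolation=cv2.INTER_CUBIC)
    u=np.array([-.532,.847,0]);y=np.array([.847,.532,0])
    L=[[foot0+Z*l+.022*(np.cos(a)*u+np.sin(a)*y) for a in t] for l in(.04,.045)]
    L+=[[foot0+Z*l+u*x+y*v for l,x in((.045,.02),(.079,.02),(.085,.014),(.085,-.014),(.079,-.02),(.045,-.02))] for v in(-.006,.006)]
    for P in L: cv2.polylines(q,[np.array([(proj(n,X)+.5-[c0,r0])*k for X in P]).astype(int)],False,(0,255,0),1)
    cv2.imwrite(f"pics/{n}17.png",q)
E
```

```text
[0.59059824 0.15906646 0.143     ]
```

View pics/side17.png

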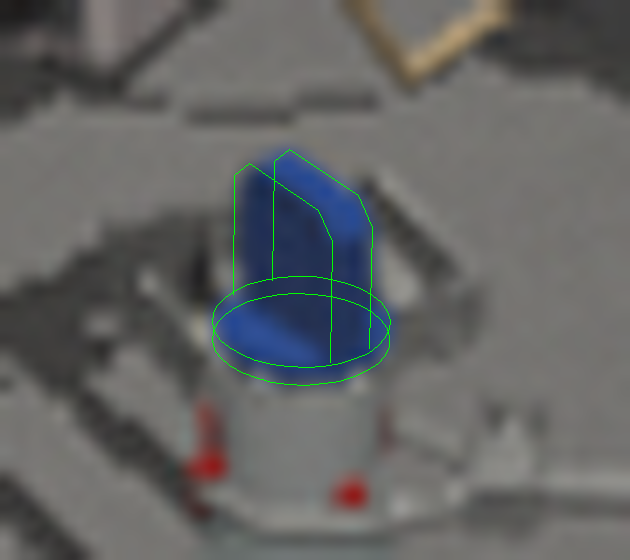

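View pics/top17.png

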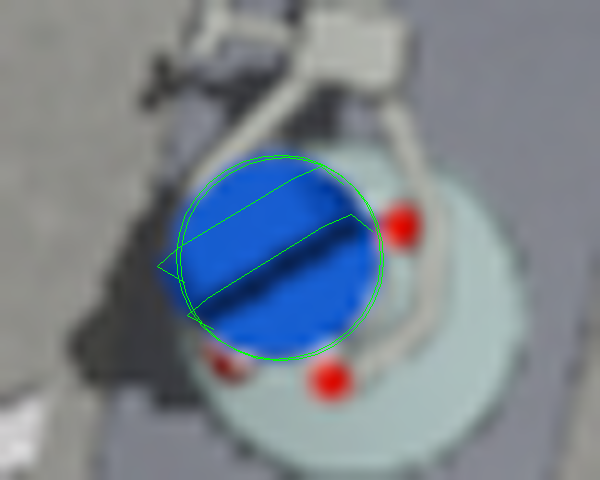

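```bash
python3 -c "
from workcell import job_done,status
print(status.state()['contact_force'],status.state()['t']);print(job_done())"
```

```text
[-0.39809862  0.302891    0.14484525] 18.65
the job is handed in; nothing more can be done
None
```

The blue stopper is standing in the flask's neck with its collar on the rim. I handed the job in at about 18.7 s of the 61 s allowed.

- **Ejector:** I pushed the lever down with closed fingers until the force climbed from 30 to 43 N with no more travel. It has stayed down, and the stopper's grip tipped up as expected.
- **Lift:** I took the stopper by its flat grip, with about 12 mm between the pads, and lifted it straight out. I then turned it upright over the flask.
- **Seating:** It went in without contact until the last 2 mm or so. Pressing up to about 30 N moved it only about 0.1 mm further. I eased off to about 7 N, opened the fingers and backed away.

**Last checks:**
- In both cameras the stopper is upright. The collar centre is at (0.591, 0.159) m, against (0.590, 0.158) m for the rim, within the 2 mm calibration.
- The collar's lower edge lines up with the rim to within about a pixel, roughly 2.5 mm, so I cannot rule out a smaller gap from the pictures. The stiff stop under pressing suggests it is fully home.
- In the final pictures the other things look to be where they started, and the contact force at hand-in was near zero.

No check failed. The only disagreement was between the camera and hand-based estimates of the stopper's position, by 1 to 2 mm during the approach.

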